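# Sort float bowls by weight, then rinse

## Task

The carburettor float bowls on the green mat look alike, but some are aluminium and some are zinc, more than twice as heavy: feel the weight of each, and put the aluminium ones side by side in the wash tray on the turntable and the zinc ones side by side in the plating tray on the bench. When all are sorted, turn the turntable one click clockwise (seen from above) so that the wash tray stands at the spray bar, and only then press the treadle pedal down to its stop, hold it there for two seconds and let it come up. Leave the bowls where they are and the other things on the bench undisturbed.

Things in the scene. Friction and masses are not known exactly. Their poses are not given: they have to be found in the camera images.
- bowl_1: float bowl, cast grey metal, flange down: flange 64 x 46 x 6 mm (own x, y, z), body 52 x 38 mm up to z = 34 mm, brass plug 16 mm across at x = +8 mm up to z = 42 mm. Origin: centre of underside, z up. All bowls look alike; aluminium (158 to 202 g) or zinc (396 to 504 g): only weight tells, the name's number says nothing. None if absent
- bowl_2: float bowl, cast grey metal, flange down: flange 64 x 46 x 6 mm (own x, y, z), body 52 x 38 mm up to z = 34 mm, brass plug 16 mm across at x = +8 mm up to z = 42 mm. Origin: centre of underside, z up. All bowls look alike; aluminium (158 to 202 g) or zinc (396 to 504 g): only weight tells, the name's number says nothing. None if absent
- bowl_3: float bowl, cast grey metal, flange down: flange 64 x 46 x 6 mm (own x, y, z), body 52 x 38 mm up to z = 34 mm, brass plug 16 mm across at x = +8 mm up to z = 42 mm. Origin: centre of underside, z up. All bowls look alike; aluminium (158 to 202 g) or zinc (396 to 504 g): only weight tells, the name's number says nothing. None if absent
- bowl_4: float bowl, cast grey metal, flange down: flange 64 x 46 x 6 mm (own x, y, z), body 52 x 38 mm up to z = 34 mm, brass plug 16 mm across at x = +8 mm up to z = 42 mm. Origin: centre of underside, z up. All bowls look alike; aluminium (158 to 202 g) or zinc (396 to 504 g): only weight tells, the name's number says nothing. None if absent
- bowl_5: float bowl, cast grey metal, flange down: flange 64 x 46 x 6 mm (own x, y, z), body 52 x 38 mm up to z = 34 mm, brass plug 16 mm across at x = +8 mm up to z = 42 mm. Origin: centre of underside, z up. All bowls look alike; aluminium (158 to 202 g) or zinc (396 to 504 g): only weight tells, the name's number says nothing. None if absent
- bowl_6: float bowl, cast grey metal, flange down: flange 64 x 46 x 6 mm (own x, y, z), body 52 x 38 mm up to z = 34 mm, brass plug 16 mm across at x = +8 mm up to z = 42 mm. Origin: centre of underside, z up. All bowls look alike; aluminium (158 to 202 g) or zinc (396 to 504 g): only weight tells, the name's number says nothing. None if absent
- wash_in (a point): centre of the inner floor of the wash tray, a shallow dark steel tray fixed on the round aluminium deck (turntable) of the rinse stand, turning with it. Inside 110 mm along its own x (along a radius; +x points towards the deck's axis) by 200 mm along its own y; rim 12 mm above this floor, walls 3 mm. The floor is 47 mm above the bench
- tray_in (a point): centre of the inner floor of the plating tray, the same shallow steel tray, fixed directly on the bench: inside 200 mm along its own x, 110 mm along its own y, rim 12 mm above this floor, floor thickness 3 mm
- deck_axis (a point): point on the vertical turning axis of the rinse stand's deck (a disc of radius 165 mm), at the deck's upper face, 44 mm above the bench
- index_post (a point): centre of the top of the upright round steel post used to turn the deck: diameter 18 mm, standing 55 mm above the deck's face, 110 mm from the deck's axis, on the far side of the axis from the wash tray
- deck (a joint): turn of the deck in rad, growing clockwise seen from above; it clicks into sprung detents at 0 (loading), 1.047 (the rinse position, one click on, tray in front of the spray bar) and 2.094; ends at -0.06 and 2.15. Getting out of a detent takes about 5 to 7 N at the post; between detents it turns freely, and within about 0.05 rad of the next one it pulls itself in
- pedal (a joint): angle of the treadle pedal in rad: 0 is up (it springs back there), growing as it is pressed; its stop is at 0.36. About 3 N at the tread starts it, about 8 N holds it at the stop
- tread (a point): place to press, mid-width on the pedal plate's upper face, 115 mm from the hinge, 84 mm above the bench when up and about 44 mm when down. The plate is 70 mm wide, 150 mm long, and rises at 0.40 rad from the hinge to its free end, which is towards the robot. When the pedal is up the point's x axis is level and points to the hinge
- pedal_hinge (a point): middle of the pedal's level hinge line, 35 mm above the bench; own x points away from the pedal's free end, the hinge line is its y
- rinse: the rinse stand: fixed grey base with spray bar, and the turning deck it carries; origin on the deck's axis at the bench
- tray: the plating tray, fixed to the bench; origin at the centre of its underside
- boot: bystander: black rubber intake boot, a ring 60 mm across and 35 mm high; leave it alone. Origin: centre of its underside
- jets: bystander: small jar, 42 mm across, 50 mm high; leave it alone. Origin: centre of its underside
- driver: bystander: screwdriver lying on the bench; leave it alone. Origin: centre of its underside
- spray: bystander: spray can, 60 mm across, 170 mm high; leave it alone. Origin: centre of its underside
- cup: bystander: small steel bowl, 70 mm across, 45 mm high; leave it alone. Origin: centre of its underside

How it is judged:
On the way, in this order (a step that is already met when the one before it is completed fails the run):
1. every bowl lies in its tray (aluminium ones in the wash tray, told by their weight on it being under 2.9 N; zinc ones in the plating tray), with the deck still at its loading position (((x of bowl_1 in the frame of wash_in between -0.045 and 0.045 m and y of bowl_1 in the frame of wash_in between -0.09 and 0.09 m and z of bowl_1 in the frame of wash_in between -0.012 and 0.036 m and contact force between bowl_1 and rinse below 2.9 N) or (x of bowl_1 in the frame of tray_in between -0.09 and 0.09 m and y of bowl_1 in the frame of tray_in between -0.045 and 0.045 m and z of bowl_1 in the frame of tray_in between -0.012 and 0.036 m and contact force between bowl_1 and tray above 2.9 N)) and ((x of bowl_2 in the frame of wash_in between -0.045 and 0.045 m and y of bowl_2 in the frame of wash_in between -0.09 and 0.09 m and z of bowl_2 in the frame of wash_in between -0.012 and 0.036 m and contact force between bowl_2 and rinse below 2.9 N) or (x of bowl_2 in the frame of tray_in between -0.09 and 0.09 m and y of bowl_2 in the frame of tray_in between -0.045 and 0.045 m and z of bowl_2 in the frame of tray_in between -0.012 and 0.036 m and contact force between bowl_2 and tray above 2.9 N)) and ((x of bowl_3 in the frame of wash_in between -0.045 and 0.045 m and y of bowl_3 in the frame of wash_in between -0.09 and 0.09 m and z of bowl_3 in the frame of wash_in between -0.012 and 0.036 m and contact force between bowl_3 and rinse below 2.9 N) or (x of bowl_3 in the frame of tray_in between -0.09 and 0.09 m and y of bowl_3 in the frame of tray_in between -0.045 and 0.045 m and z of bowl_3 in the frame of tray_in between -0.012 and 0.036 m and contact force between bowl_3 and tray above 2.9 N)) and ((x of bowl_4 in the frame of wash_in between -0.045 and 0.045 m and y of bowl_4 in the frame of wash_in between -0.09 and 0.09 m and z of bowl_4 in the frame of wash_in between -0.012 and 0.036 m and contact force between bowl_4 and rinse below 2.9 N) or (x of bowl_4 in the frame of tray_in between -0.09 and 0.09 m and y of bowl_4 in the frame of tray_in between -0.045 and 0.045 m and z of bowl_4 in the frame of tray_in between -0.012 and 0.036 m and contact force between bowl_4 and tray above 2.9 N)) and ((x of bowl_5 in the frame of wash_in between -0.045 and 0.045 m and y of bowl_5 in the frame of wash_in between -0.09 and 0.09 m and z of bowl_5 in the frame of wash_in between -0.012 and 0.036 m and contact force between bowl_5 and rinse below 2.9 N) or (x of bowl_5 in the frame of tray_in between -0.09 and 0.09 m and y of bowl_5 in the frame of tray_in between -0.045 and 0.045 m and z of bowl_5 in the frame of tray_in between -0.012 and 0.036 m and contact force between bowl_5 and tray above 2.9 N)) and ((x of bowl_6 in the frame of wash_in between -0.045 and 0.045 m and y of bowl_6 in the frame of wash_in between -0.09 and 0.09 m and z of bowl_6 in the frame of wash_in between -0.012 and 0.036 m and contact force between bowl_6 and rinse below 2.9 N) or (x of bowl_6 in the frame of tray_in between -0.09 and 0.09 m and y of bowl_6 in the frame of tray_in between -0.045 and 0.045 m and z of bowl_6 in the frame of tray_in between -0.012 and 0.036 m and contact force between bowl_6 and tray above 2.9 N)) and linear speed of each of bowl_1, bowl_2, bowl_3, bowl_4, bowl_5, bowl_6 below 0.03 m/s and value of joint deck below 0.2 rad), for 0.2 s.
2. the deck is one click on, at the rinse position (value of joint deck between 0.987198 and 1.1072 rad and velocity of joint deck between -0.1 and 0.1 rad/s), for 0.3 s.
3. the pedal is held down at its stop for a second or more (value of joint pedal above 0.32 rad and value of joint deck between 0.987198 and 1.1072 rad), for 1 s.
At the end, for the whole second after the job is handed in: Every aluminium bowl lies on the floor of the wash tray and every zinc bowl on the floor of the plating tray (bowl centre at least 10 mm inside the walls, not stacked or upside down), all at rest; the deck stands within 0.06 rad of the rinse position and the pedal is up again (below 0.05 rad) (((x of bowl_1 in the frame of wash_in between -0.045 and 0.045 m and y of bowl_1 in the frame of wash_in between -0.09 and 0.09 m and z of bowl_1 in the frame of wash_in between -0.012 and 0.036 m and contact force between bowl_1 and rinse below 2.9 N) or (x of bowl_1 in the frame of tray_in between -0.09 and 0.09 m and y of bowl_1 in the frame of tray_in between -0.045 and 0.045 m and z of bowl_1 in the frame of tray_in between -0.012 and 0.036 m and contact force between bowl_1 and tray above 2.9 N)) and ((x of bowl_2 in the frame of wash_in between -0.045 and 0.045 m and y of bowl_2 in the frame of wash_in between -0.09 and 0.09 m and z of bowl_2 in the frame of wash_in between -0.012 and 0.036 m and contact force between bowl_2 and rinse below 2.9 N) or (x of bowl_2 in the frame of tray_in between -0.09 and 0.09 m and y of bowl_2 in the frame of tray_in between -0.045 and 0.045 m and z of bowl_2 in the frame of tray_in between -0.012 and 0.036 m and contact force between bowl_2 and tray above 2.9 N)) and ((x of bowl_3 in the frame of wash_in between -0.045 and 0.045 m and y of bowl_3 in the frame of wash_in between -0.09 and 0.09 m and z of bowl_3 in the frame of wash_in between -0.012 and 0.036 m and contact force between bowl_3 and rinse below 2.9 N) or (x of bowl_3 in the frame of tray_in between -0.09 and 0.09 m and y of bowl_3 in the frame of tray_in between -0.045 and 0.045 m and z of bowl_3 in the frame of tray_in between -0.012 and 0.036 m and contact force between bowl_3 and tray above 2.9 N)) and ((x of bowl_4 in the frame of wash_in between -0.045 and 0.045 m and y of bowl_4 in the frame of wash_in between -0.09 and 0.09 m and z of bowl_4 in the frame of wash_in between -0.012 and 0.036 m and contact force between bowl_4 and rinse below 2.9 N) or (x of bowl_4 in the frame of tray_in between -0.09 and 0.09 m and y of bowl_4 in the frame of tray_in between -0.045 and 0.045 m and z of bowl_4 in the frame of tray_in between -0.012 and 0.036 m and contact force between bowl_4 and tray above 2.9 N)) and ((x of bowl_5 in the frame of wash_in between -0.045 and 0.045 m and y of bowl_5 in the frame of wash_in between -0.09 and 0.09 m and z of bowl_5 in the frame of wash_in between -0.012 and 0.036 m and contact force between bowl_5 and rinse below 2.9 N) or (x of bowl_5 in the frame of tray_in between -0.09 and 0.09 m and y of bowl_5 in the frame of tray_in between -0.045 and 0.045 m and z of bowl_5 in the frame of tray_in between -0.012 and 0.036 m and contact force between bowl_5 and tray above 2.9 N)) and ((x of bowl_6 in the frame of wash_in between -0.045 and 0.045 m and y of bowl_6 in the frame of wash_in between -0.09 and 0.09 m and z of bowl_6 in the frame of wash_in between -0.012 and 0.036 m and contact force between bowl_6 and rinse below 2.9 N) or (x of bowl_6 in the frame of tray_in between -0.09 and 0.09 m and y of bowl_6 in the frame of tray_in between -0.045 and 0.045 m and z of bowl_6 in the frame of tray_in between -0.012 and 0.036 m and contact force between bowl_6 and tray above 2.9 N)) and linear speed of each of bowl_1, bowl_2, bowl_3, bowl_4, bowl_5, bowl_6 below 0.03 m/s and value of joint deck between 0.987198 and 1.1072 rad and value of joint pedal below 0.05 rad); the robot touches nothing.
It fails at once if the pedal is pressed while the deck is not at the rinse position (value of joint pedal above 0.2 rad and not (value of joint deck between 0.987198 and 1.1072 rad)).
It fails at once if a bystander is shifted by more than 50 mm (distance of any of boot, jets, driver, spray, cup from where it was at the start of the episode above 0.05 m).
Of bowl_1, bowl_2, bowl_3, bowl_4, bowl_5, bowl_6 only 4 to 6 are there at a start; the rules pass over those that are not, and their reading is None.
At some moment in a run one of bowl_1, bowl_2, bowl_3, bowl_4, bowl_5, bowl_6 may be knocked a few centimetres aside while the robot is not near it.
Once in a run the grip may slacken for a moment while it holds something.
It also fails if it takes over 210 s, if anything falls off the work surface, if the arm or the gripper's body presses on something with over 40 N, if the wrist force passes 120 N, or if a joint passes its speed limit or range.

## Robot

A 6-joint arm with a two-finger parallel gripper is mounted at the origin on the work surface. World frame = base frame: x ahead of the robot, y to its left, z up, the work surface at z = 0. Lengths are in m, angles in rad, forces in N, time in s.
With the tool pointing down it reaches from about 0.275 to 0.775 m from the base axis. Payload 14.6 kg.
Tool frame: the origin (TCP) lies at the very end of the fingers, on their centre line; the grasp point (between the pads) lies 19 mm behind it; z points along the fingers, y is the direction in which the jaws open and shut (so a half turn about z gives the same grasp; the last joint's range is limited). The gripper opens to 85 mm and grips with 20 to 120 N. Pads are 22 mm wide; open, the fingers measure 114 mm over their backs; the gripper's body (76 mm by 85 mm) begins 54 mm behind the grasp point. The pads swing forward as they close: fully open they stand 13 mm farther back than shut.
Start: joints at [-1.26, 0.263, -0.048, 1.259, 0, 1.415], TCP at [0.236, -0.469, 0.231] pointing down, gripper open.
Joint ranges: [-2.65, 2.65], [-0.89, 1.7], [-1.18, 1.37], [-2.13, 2.11], [-1.35, 1.29], [-3.14, 3.14]. Speed limits (rad/s): [1.89, 1.89, 2.57, 2.79, 3.14, 3.14].

## Interface

Orientations are given as a unit quaternion [w, x, y, z].
In Python, from plant import robot gives the robot as it stands.
- The arm moves only by the tool drive_tool, never from a script. Its argument "moves" is a list of rows, each a list of 6 numbers: the shift along the tool's x, y, z normalised to -1 to 1, where 1 is 0.15 m, then the turn, a rotation vector about the tool's x, y, z normalised to -1 to 1, where 1 is 30 degrees. A call has exactly 10 rows; each row is the pose to reach, as a shift and turn from the pose commanded when the call began, along the tool's axes at that moment; what a row does not reach only later rows make up. A row lasts 1/8 s, in which the tool goes at most 62.5 mm and 10.7 degrees, less where a joint would pass 70% of its speed; a pose out of reach is approached as far as the arm can. A call with a number of a shift or a turn outside -1 to 1 is refused whole. A call with a gripper value outside its range is refused whole. "gripper" is the opening, from 0 (shut) to 1 (fully open), set as the call begins (left out, the last holds). The fingers move at their own pace and stop on an object; "newtons" is the grip in N (left out, the last holds). Time passes only in rows, so rows that repeat a pose let the fingers close, or fill a call up. It gives the time, the measured TCP pose, the force and the opening at its end, in the units of the state.
- robot.observe(): the state, without advancing time (a new reading comes with each control period).
- robot.read_camera(name): name is "scene" or "top" or "wrist"; returns the picture (480x640x3 uint8, red, green, blue); there is no depth.
- robot.camera_model(name): a dict with "fx", "fy", "cx", "cy" (pixels), "R" (3x3) and "t" (3): a world point X has camera coordinates R X + t; the wrist camera has in their place "T_tool_cam" (4x4, takes a point from camera to tool coordinates, whose origin is the TCP and whose axes are the flange's). Camera axes: x right, y down, z forward; pixel columns grow to the right and rows downward; lengths in m; the calibration is good to about 2 mm. The wrist camera is an equidistant fisheye: a pixel r from the principal point sees the ray r / f radians off the axis. A picture is of the moment at which its call begins: read the wrist's pose just before it. camera_model takes no time and is no camera call.
- robot.finish_job(): hands the job in, once; it reports no verdict.
The state is a dict: "clock": time; "q": joint angles; "qd": joint speeds; "joint_efforts": joint torques, N m; "position": TCP position; "tool_rot": TCP orientation; "contact_force": force on the tool from outside, world axes, zero at the start; "moment": the same for the moment, N m; "width": opening from 0.0 (shut) to 1.0 (fully open).
Only numpy, scipy, OpenCV 4.12 (cv2) and the standard library are available. Lean on these libraries where they do the work, as an engineer would, in place of code of your own. Each camera call takes 0.05 s, during which the arm holds its last target.

## Working session

There is one attempt and no reset: what is moved stays moved. The work goes in short steps, Python scripts to look and compute and a tool call to move; the robot and the scene stay as the last step left them, time stands still between calls to the robot, and variables do not carry over. Pictures are saved under pics/ and viewed, and the job is handed in when it is done.

Besides the shell and the picture viewer there is one more tool, called after "Emit:" as name([rows], argument=value, ...), one row to a line, values as JSON. drive_tool: Moves the arm, as the interface text tells. Scaled input: -1 to 1 covers 0.15 m each way for a shift and 30 degrees each way for a turn. Its arguments: {"type":"object","properties":{"moves":{"type":"array","items":{"type":"array","items":{"type":"number"}}},"gripper":{"type":"number"},"newtons":{"type":"number"}},"required":["moves"]}

```bash
ls; mkdir -p pics; python3 - <<'E'
from plant import robot
import cv2,numpy as np
s=robot.observe();print({k:np.round(v,4).tolist() for k,v in s.items()})
for n in("scene","top","wrist"):
    m=robot.camera_model(n);print(n,{k:np.round(v,4).tolist() for k,v in m.items()})
    cv2.imwrite(f"pics/{n}0.png",robot.read_camera(n)[:,:,::-1])
E
```

```text
pics
{'clock': 0.0, 'q': [-1.2603, 0.2635, -0.0489, 1.2594, 0.0, 1.4155], 'qd': [0.0002, -0.0007, 0.0001, 0.0008, -0.0005, -0.0005], 'joint_efforts': [0.0008, -63.7602, 38.4573, 0.0137, -0.0001, 0.0001], 'position': [0.2357, -0.4688, 0.2308], 'tool_rot': [-0.0005, 0.973, 0.2308, -0.0], 'contact_force': [0.619, -0.3037, -0.0556], 'moment': [0.0326, -0.0347, -0.0119], 'width': 0.9991}
scene {'fx': 482.89, 'fy': 482.89, 'cx': 323.9897, 'cy': 237.45, 'R': [[0.7237, 0.6898, 0.0196], [0.405, -0.4017, -0.8214], [-0.5587, 0.6024, -0.5701]], 't': [-0.3717, -0.1801, 1.4227]}
top {'fx': 448.3086, 'fy': 448.3086, 'cx': 324.868, 'cy': 236.2182, 'R': [[-0.1764, -0.9843, 0.0002], [-0.9631, 0.1726, -0.2067], [0.2034, -0.0366, -0.9784]], 't': [0.016, 0.5908, 0.8099]}
wrist {'fx': 371.6483, 'fy': 371.6483, 'cx': 315.2717, 'cy': 240.1301, 'T_tool_cam': [[-0.0016, -0.9561, -0.2931, 0.0749], [1.0, -0.0015, -0.0006, -0.0001], [0.0001, -0.2931, 0.9561, -0.1427], [0.0, 0.0, 0.0, 1.0]]}
```

View pics/scene0.png

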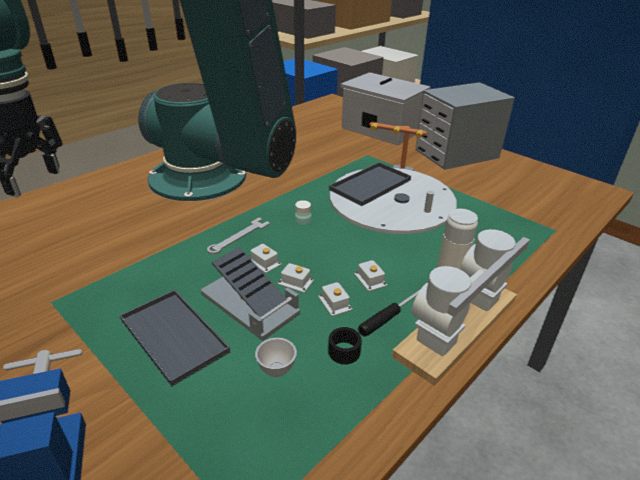

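View pics/top0.png

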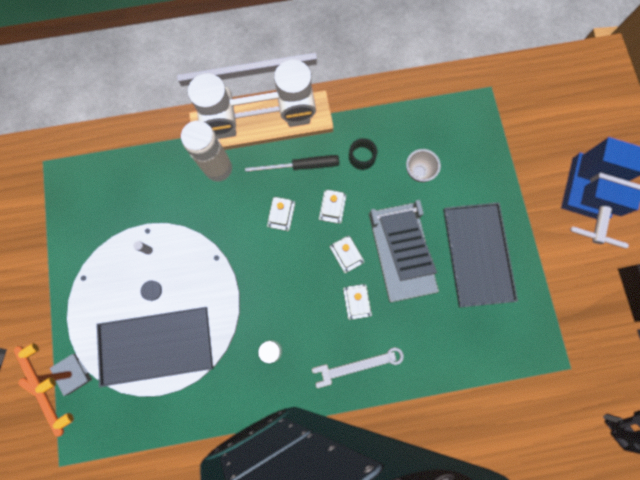

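View pics/wrist0.png

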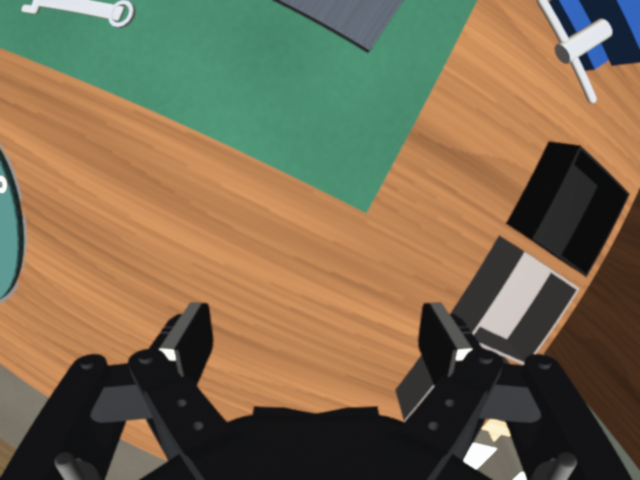

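Four bowls are visible: plugs at top-view pixels of about (281,206), (334,198), (345,248) and (358,297). The deck is on the left with its tray at (155,345) and post at (143,247). The pedal is at (405,250) and the plating tray at (480,255). I'll triangulate these next.

```bash
cat > h.py <<'E'
import numpy as np,cv2
from scipy.spatial.transform import Rotation as Ro
def ray(m,u,v):
    R=np.array(m["R"]);t=np.array(m["t"])
    d=R.T@np.array([(u-m["cx"])/m["fx"],(v-m["cy"])/m["fy"],1.]);return -R.T@t,d/np.linalg.norm(d)
def pose(s):
    w,x,y,z=s["tool_rot"];return np.array(s["position"]),Ro.from_quat([x,y,z,w]).as_matrix()
def wray(m,s,u,v):
    T=np.array(m["T_tool_cam"]);p,R=pose(s)
    a=np.array([u-m["cx"],v-m["cy"]]);r=np.hypot(*a);th=r/m["fx"]
    d=np.array([*(a/max(r,1e-9)*np.sin(th)),np.cos(th)])
    return p+R@T[:3,3],R@T[:3,:3]@d
def plane(o_d,z):
    o,d=o_d;return o+d*(z-o[2])/d[2]
def tri(*rs):
    A=sum(np.eye(3)-np.outer(d,d) for o,d in rs);b=sum((np.eye(3)-np.outer(d,d))@o for o,d in rs)
    X=np.linalg.solve(A,b);return X,[np.linalg.norm(np.cross(X-o,d))*1e3 for o,d in rs]
def proj(m,X):
    c=np.array(m["R"])@X+np.array(m["t"]);return m["fx"]*c[0]/c[2]+m["cx"],m["fy"]*c[1]/c[2]+m["cy"]
def plugs(im):
    h=cv2.cvtColor(im,cv2.COLOR_RGB2HSV)
    k=cv2.inRange(h,(12,110,120),(28,255,255))
    return k
def blobs(k,a0,a1):
    n,l,st,c=cv2.connectedComponentsWithStats(k)
    return [(c[i],st[i]) for i in range(1,n) if a0<=st[i,4]<=a1]
def go(s,xyz,yaw=None):
    """shift/turn normalised; yaw = world angle of tool y axis, tool pointing down"""
    p,R=pose(s);d=R.T@(np.array(xyz)-p)
    if yaw is None: yaw=np.arctan2(R[1,1],R[0,1])
    best=None
    for y in(yaw,yaw+np.pi):
        ty=np.array([np.cos(y),np.sin(y),0]);tz=np.array([0,0,-1.]);Rt=np.stack([np.cross(ty,tz),ty,tz],1)
        rv=Ro.from_matrix(R.T@Rt).as_rotvec()
        if best is None or np.linalg.norm(rv)<np.linalg.norm(best):best=rv
    print("  units shift",np.round(d/.15,3),"turn",np.round(np.degrees(best)/30,3))
def st(s):
    p,R=pose(s);print("t",round(s["clock"],2),"p",np.round(p,4),"yaw(y)",round(np.degrees(np.arctan2(R[1,1],R[0,1])),1),"tilt",np.round(R[:2,2],4),"F",np.round(s["contact_force"],2),"w",round(s["width"],3),"q",np.round(s["q"],2))
E
python3 - <<'E'
from h import *
from plant import robot
ims={n:cv2.imread(f"pics/{n}0.png")[:,:,::-1].copy() for n in("scene","top")}
M={n:robot.camera_model(n) for n in ims}
B={}
for n in ims:
    B[n]=[b[0] for b in blobs(plugs(ims[n]),8,200)]
    print(n,[(np.round(b[0],1).tolist(),b[1][4]) for b in blobs(plugs(ims[n]),8,200)][:25])
for a in B["top"]:
    for b in B["scene"]:
        X,e=tri(ray(M["top"],*a),ray(M["scene"],*b))
        if max(e)<6 and abs(X[2]-.04)<.02: print(np.round(a),np.round(b),np.round(X,4),np.round(e,1))
# light flange masks in top
h=cv2.cvtColor(ims["top"],cv2.COLOR_RGB2HSV)
k=cv2.inRange(h,(0,0,150),(180,50,255))
for c,s in blobs(k,150,900): print("white",np.round(c,1),s)
big=cv2.resize(ims["top"][170:330,250:530],None,fx=2.8,fy=2.8,interpolation=cv2.INTER_CUBIC)
cv2.imwrite("pics/topc.png",big[:,:,::-1])
E
```

```text
scene [([197.1, 75.8], np.int32(15)), ([179.9, 79.4], np.int32(14)), ([190.2, 77.1], np.int32(10)), ([122.0, 109.5], np.int32(8)), ([374.3, 124.4], np.int32(29)), ([385.8, 125.7], np.int32(16)), ([408.4, 129.5], np.int32(96)), ([265.7, 249.9], np.int32(21)), ([298.5, 268.6], np.int32(22)), ([373.4, 267.7], np.int32(24)), ([337.0, 290.9], np.int32(29)), ([504.5, 306.5], np.int32(8)), ([488.4, 323.5], np.int32(18)), ([465.0, 348.0], np.int32(19)), ([407.0, 359.4], np.int32(11))]
top [([298.6, 114.1], np.int32(88)), ([272.4, 117.5], np.int32(52)), ([257.7, 120.7], np.int32(76)), ([242.8, 123.6], np.int32(37)), ([221.4, 127.1], np.int32(57)), ([636.9, 179.8], np.int32(24)), ([333.3, 198.2], np.int32(26)), ([280.0, 205.5], np.int32(26)), ([345.5, 247.2], np.int32(28)), ([357.5, 296.2], np.int32(28)), ([635.1, 427.1], np.int32(43))]
[333. 198.] [337. 291.] [ 0.6637 -0.1205  0.0381] [0.5 0.5]
[280. 206.] [373. 268.] [ 0.6679 -0.0112  0.0378] [0.3 0.3]
[346. 247.] [298. 269.] [ 0.5596 -0.1261  0.0388] [0.5 0.5]
[358. 296.] [266. 250.] [ 0.4605 -0.131   0.0386] [0.4 0.4]
white [421.8 165.4] [406 149  35  32 731]
white [268.2 166.8] [245 163  47   8 166]
white [619.3 180.4] [599 173  41  16 196]
white [332.2 206.4] [319 190  27  33 651]
white [280.7 213.7] [267 197  28  34 661]
white [601.2 229. ] [571 206  58  42 622]
white [346.6 254.2] [330 236  34  37 694]
white [356.9 301.8] [343 284  29  35 741]
white [269.1 351.5] [258 340  23  24 418]
white [ 69.1 374.1] [ 50 355  36  40 677]
```

View pics/topc.png

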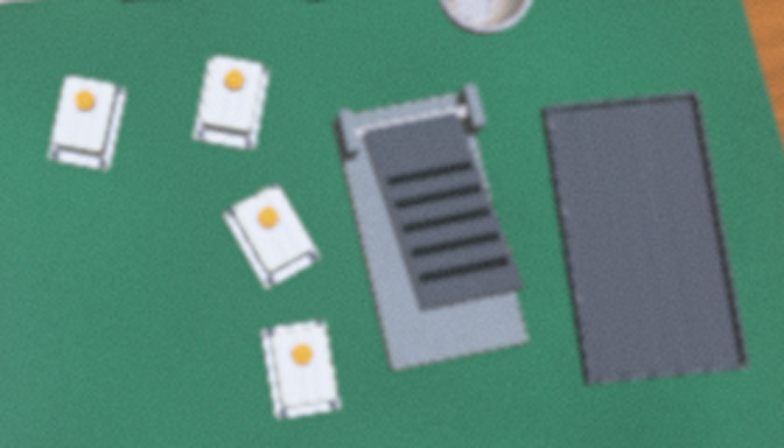

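The crop confirms four upright bowls, all with their plugs towards the top of the picture (world +x). Next I'll locate the trays, deck and pedal.

```bash
python3 - <<'E'
from h import *
from plant import robot
im=cv2.imread("pics/top0.png")[:,:,::-1].copy();sc=cv2.imread("pics/scene0.png")[:,:,::-1].copy()
M={n:robot.camera_model(n) for n in("top","scene")}
def quad(im,k,box):
    x0,y0,x1,y1=box;kk=np.zeros_like(k);kk[y0:y1,x0:x1]=k[y0:y1,x0:x1]
    kk=cv2.morphologyEx(kk,cv2.MORPH_CLOSE,np.ones((5,5)))
    cs,_=cv2.findContours(kk,cv2.RETR_EXTERNAL,cv2.CHAIN_APPROX_NONE);c=max(cs,key=cv2.contourArea)
    hull=cv2.convexHull(c)
    for e in np.arange(1,15,.5):
        a=cv2.approxPolyDP(hull,e,True)
        if len(a)==4: return a[:,0].astype(float),cv2.contourArea(c)
    return None,cv2.contourArea(c)
def dark(im):
    h=cv2.cvtColor(im,cv2.COLOR_RGB2HSV);return cv2.inRange(h,(0,0,0),(180,110,125))&~cv2.inRange(h,(60,70,0),(95,255,255))
def rep(n,q,z):
    P=np.array([plane(ray(M[n],*a),z) for a in q]);c=P.mean(0)
    e=[(np.linalg.norm(P[i]-P[i-1]),np.degrees(np.arctan2(*(P[i]-P[i-1])[1::-1]))) for i in range(4)]
    print(n,np.round(q).tolist(),"c",np.round(c,4),[(round(float(a),4),round(float(b),1)) for a,b in e])
for n,I,bp,bw in(("top",im,(430,190,530,320),(85,295,225,395)),("scene",sc,(110,280,240,390),(315,155,420,207))):
    for nm,b,z in(("plate",bp,.015),("wash",bw,.059)):
        q,a=quad(I,dark(I),b);print(nm,a); 
        if q is not None: rep(n,q,z)
# deck ellipse in top
h=cv2.cvtColor(im,cv2.COLOR_RGB2HSV);k=cv2.inRange(h,(0,0,160),(180,40,255));k[:, 245:]=0;k[:215]=0;k[400:]=0
cs,_=cv2.findContours(k,cv2.RETR_EXTERNAL,cv2.CHAIN_APPROX_NONE);c=cv2.convexHull(max(cs,key=cv2.contourArea))
P=np.array([plane(ray(M["top"],*a),.044)[:2] for a in c[:,0].astype(float)]).astype(np.float32)
print("deck circ",cv2.minEnclosingCircle(P), "fit", (lambda s:(s[:2]/2,np.sqrt(s[2]+(s[:2]**2).sum()/4)))(np.linalg.lstsq(np.c_[P,np.ones(len(P))],(P**2).sum(1),rcond=None)[0]))
cv2.imwrite("pics/topd.png",cv2.resize(im[210:410,60:260],None,fx=3,fy=3,interpolation=cv2.INTER_CUBIC)[:,:,::-1])
cv2.imwrite("pics/scd.png",cv2.resize(sc[100:330,190:480],None,fx=2.6,fy=2.6,interpolation=cv2.INTER_CUBIC)[:,:,::-1])
E
```

```text
plate 5615.5
top [[499.0, 203.0], [517.0, 299.0], [460.0, 306.0], [444.0, 209.0]] c [ 0.5038 -0.3944  0.015 ] [(0.116, -93.8), (0.1996, 175.6), (0.1152, 86.7), (0.2005, -4.2)]
wash 6616.5
top [[206.0, 308.0], [210.0, 369.0], [99.0, 385.0], [98.0, 324.0]] c [0.4361 0.2611 0.059 ] [(0.2028, -91.8), (0.1115, 176.7), (0.2028, 87.8), (0.1099, -3.2)]
plate 5513.0
scene [[175.0, 290.0], [229.0, 352.0], [171.0, 385.0], [119.0, 315.0]] c [ 0.5099 -0.4004  0.015 ] [(0.1151, 83.9), (0.2123, -6.5), (0.1103, -95.5), (0.2136, 174.8)]
wash 1895.0
scene [[410.0, 176.0], [362.0, 205.0], [329.0, 188.0], [376.0, 158.0]] c [0.4403 0.2545 0.059 ] [(0.1381, -9.1), (0.2131, -88.1), (0.1161, 177.7), (0.2318, 96.8)]
deck circ ((0.511245846748352, 0.26135024428367615), 0.16703881323337555) fit (array([0.51133182, 0.25996439]), np.float64(0.1650264572822526))
```

View pics/topd.png

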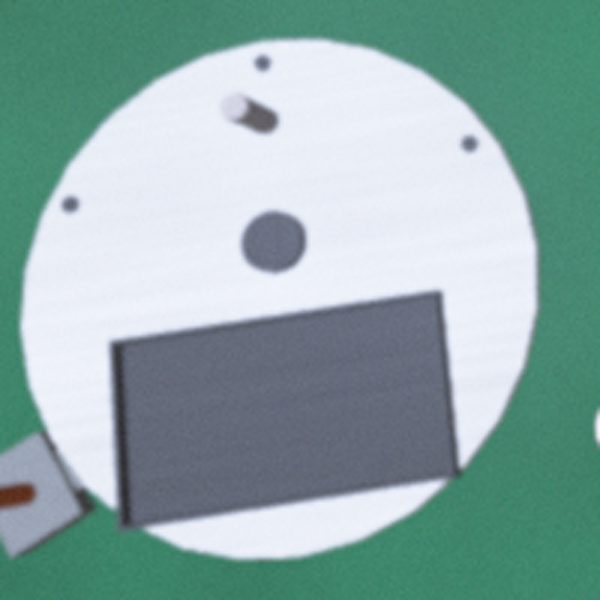

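View pics/scd.png

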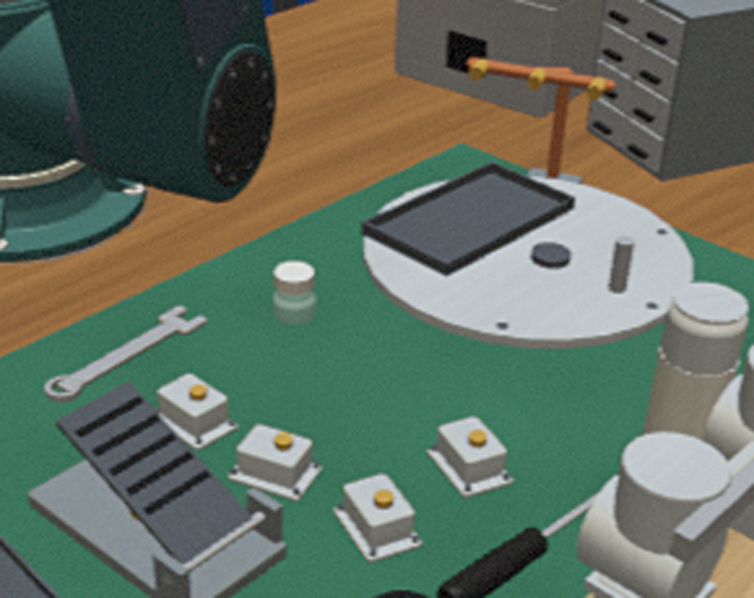

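```bash
python3 - <<'E'
from h import *
from plant import robot
M=robot.camera_model("top");S=robot.camera_model("scene")
f=lambda u,v,z:np.round(plane(ray(M,u,v),z),4)
c=lambda u,v:(u/2.8+250-.3,v/2.8+170-.3)
print("post",f(138.7,245.7,.099))
s2=lambda u,v:(u/2.6+190-.3,v/2.6+100-.3)
X,e=tri(ray(M,138.5,245.5),ray(S,*s2(624,243)));print("post tri",X,e)
for n,p,z in(("freeL",(422,307),.093),("freeR",(521,288),.093),("hinL",(362,130),.04),("hinR",(465,112),.04),("jar",None,None)):
    if p: print(n,f(*c(*p),z))
# tri of free end corners and stud: scene crop corners: free near (60,425),(130,388)
print("freeL tri",tri(ray(M,*c(422,307)),ray(S,*s2(130,386))),"freeR",tri(ray(M,*c(521,288)),ray(S,*s2(60,425))))
# plate corners tri rim
print("plate rims",f(*c(543,107),.015),f(*c(697,95),.015),f(*c(746,367),.015),f(*c(587,383),.015))
d=lambda u,v:(u/3+60-.3,v/3+210-.3)
print("wash rims",[f(*d(*p),.059) for p in((110,342),(440,291),(459,475),(121,527))])
print("hub",f(*d(273,241),.05))
# spray bar height
print("bar", tri(ray(M,22,350),ray(S,374,124.5)),tri(ray(M,60,425),ray(S,424,133)))
s=robot.observe();st(s)
E
```

```text
post [0.6197 0.2553 0.099 ]
post tri [0.62171828 0.25790324 0.09275387] [np.float64(0.1355825721474943), np.float64(0.13558257214776018)]
freeL [ 0.4738 -0.2095  0.093 ]
freeR [ 0.4745 -0.2762  0.093 ]
hinL [ 0.6104 -0.2038  0.04  ]
hinR [ 0.6104 -0.2796  0.04  ]
freeL tri (array([ 0.47418581, -0.20966828,  0.09062822]), [np.float64(0.35188847455275385), np.float64(0.3518884745528547)]) freeR (array([ 0.47515685, -0.27671467,  0.08947942]), [np.float64(0.5604303649135154), np.float64(0.5604303649135114)])
plate rims [ 0.6097 -0.3438  0.015 ] [ 0.5985 -0.4587  0.015 ] [ 0.3977 -0.4417  0.015 ] [ 0.4067 -0.3278  0.015 ]
wash rims [array([0.4956, 0.3623, 0.059 ]), array([0.4905, 0.1556, 0.059 ]), array([0.3778, 0.1578, 0.059 ]), array([0.3838, 0.3637, 0.059 ])]
hub [0.5418 0.2593 0.05  ]
bar (array([0.42702767, 0.34660481, 0.21481082]), [np.float64(54.30878725861275), np.float64(54.30878725861281)]) (array([0.38298784, 0.46377402, 0.10326003]), [np.float64(67.90109162173093), np.float64(67.90109162173083)])
t 0.15 p [ 0.2357 -0.4689  0.2309] yaw(y) -63.3 tilt [-0.0003  0.0008] F [ 0.52 -0.19  0.5 ] w 0.998 q [-1.26  0.26 -0.05  1.26 -0.    1.42]
```

```bash
cat >> h.py <<'E'
def Rdown(yaw):
    ty=np.array([np.cos(yaw),np.sin(yaw),0]);tz=np.array([0,0,-1.]);return np.stack([np.cross(ty,tz),ty,tz],1)
def chain(s,wps):
    """wps: (x,y,z,yawdeg); prints end row of each call needed"""
    p,R=pose(s)
    for x,y,z,yaw in wps:
        g=np.array([x,y,z]);Rg=Rdown(np.radians(yaw))
        n=0
        for _ in range(8):
            d=R.T@(g-p)/.15;rv=np.degrees(Ro.from_matrix(R.T@Rg).as_rotvec())/30
            f=max(1,np.abs(d).max()/.98,np.abs(rv).max()/.98);k=int(np.ceil(f-1e-6))
            dd=np.round(d/k,3);rr=np.round(rv/k,3)
            print("  wp",(x,y,z,yaw),"row",dd.tolist(),rr.tolist())
            p=p+R@(dd*.15);R=R@Ro.from_rotvec(np.radians(rr*30)).as_matrix()
            if k==1:break
E
python3 - <<'E'
from h import *
from plant import robot
M=robot.camera_model("top");S=robot.camera_model("scene")
print("bar", tri(ray(M,22,350),ray(S,424,133)),tri(ray(M,60,425),ray(S,374,124.5)))
print("can",plane(ray(M,198,137),.17),"jar",plane(ray(M,269,351),.05),"wrench",plane(ray(M,320,377),0),plane(ray(M,395,355),0),"cup",plane(ray(M,423,165),.04),"boot",plane(ray(M,363,153),.035))
s=robot.observe();chain(s,[(.46,-.3,.30,-20),(.55,-.12,.30,0)])
E
```

```text
bar (array([0.46687192, 0.44625547, 0.14641893]), [np.float64(2.2354823857063852), np.float64(2.2354823857062307)]) (array([0.33744804, 0.38673569, 0.15098902]), [np.float64(0.8207678894300265), np.float64(0.820767889430014)])
can [0.77944322 0.10611072 0.17      ] jar [0.38932449 0.0526402  0.05      ] wrench [ 0.32196166 -0.03175275  0.        ] [ 0.33683516 -0.18477131  0.        ] cup [ 0.70100379 -0.3150273   0.04      ] boot [ 0.75062697 -0.1990926   0.035     ]
  wp (0.46, -0.3, 0.3, -20) row [0.921, -0.167, -0.23] [-0.001, -0.0, -0.722]
  wp (0.46, -0.3, 0.3, -20) row [0.918, 0.184, -0.23] [-0.0, -0.001, -0.722]
  wp (0.55, -0.12, 0.3, 0) row [0.666, 0.077, -0.0] [-0.0, 0.0, -0.333]
  wp (0.55, -0.12, 0.3, 0) row [0.643, 0.191, -0.0] [-0.0, 0.0, -0.333]
```

Emit:
drive_tool([
  [0.13,-0.02,-0.03,0,0,-0.1],
  [0.26,-0.05,-0.07,0,0,-0.2],
  [0.39,-0.07,-0.1,0,0,-0.3],
  [0.53,-0.1,-0.13,0,0,-0.4],
  [0.66,-0.12,-0.16,0,0,-0.5],
  [0.79,-0.14,-0.2,0,0,-0.6],
  [0.92,-0.17,-0.23,0,0,-0.72],
  [0.92,-0.17,-0.23,0,0,-0.72],
  [0.92,-0.17,-0.23,0,0,-0.72],
  [0.92,-0.17,-0.23,0,0,-0.72],
])

```text
clock: 1.4
position: [0.3473, -0.3844, 0.2657]
tool_rot: [-0.0, 0.913, 0.409, -0.0]
contact_force: [0.2, 0.2, -0.4]
width: 0.995
```

Emit:
drive_tool([
  [0.13,0.03,-0.03,0,0,-0.1],
  [0.26,0.05,-0.07,0,0,-0.2],
  [0.39,0.08,-0.1,0,0,-0.3],
  [0.53,0.1,-0.13,0,0,-0.4],
  [0.66,0.13,-0.16,0,0,-0.5],
  [0.79,0.16,-0.2,0,0,-0.6],
  [0.92,0.18,-0.23,0,0,-0.72],
  [0.92,0.18,-0.23,0,0,-0.72],
  [0.92,0.18,-0.23,0,0,-0.72],
  [0.92,0.18,-0.23,0,0,-0.72],
])

```text
clock: 2.65
position: [0.4592, -0.2995, 0.3002]
tool_rot: [-0.0, 0.82, 0.572, -0.0]
contact_force: [1.3, -0.5, 0.8]
width: 0.998
```

Emit:
drive_tool([
  [0.15,0.03,0,0,0,-0.1],
  [0.3,0.06,0,0,0,-0.2],
  [0.45,0.09,0,0,0,-0.3],
  [0.6,0.11,0,0,0,-0.4],
  [0.75,0.13,0,0,0,-0.5],
  [0.9,0.15,0,0,0,-0.6],
  [0.98,0.16,0,0,0,-0.67],
  [0.98,0.16,0,0,0,-0.67],
  [0.98,0.16,0,0,0,-0.67],
  [0.98,0.16,0,0,0,-0.67],
])

```text
clock: 3.9
position: [0.5324, -0.1701, 0.3003]
tool_rot: [0.0, 0.708, 0.707, -0.0]
contact_force: [-0.7, -0.5, -0.7]
width: 1.001
```

```bash
cat > look.py <<'E'
from h import *
from plant import robot
import sys
s=robot.observe();im=robot.read_camera("wrist");st(s)
import pickle
n=sys.argv[1];cv2.imwrite(f"pics/{n}.png",im[:,:,::-1]);pickle.dump({k:np.array(v) for k,v in s.items()},open(f"pics/{n}.pkl","wb"))
E
python3 look.py w1
```

```text
t 3.9 p [ 0.5324 -0.1701  0.3003] yaw(y) -0.1 tilt [-0.     -0.0001] F [-0.7  -0.54 -0.68] w 1.001 q [-0.45  0.31  0.21  1.47 -0.    1.12]
```

View pics/w1.png

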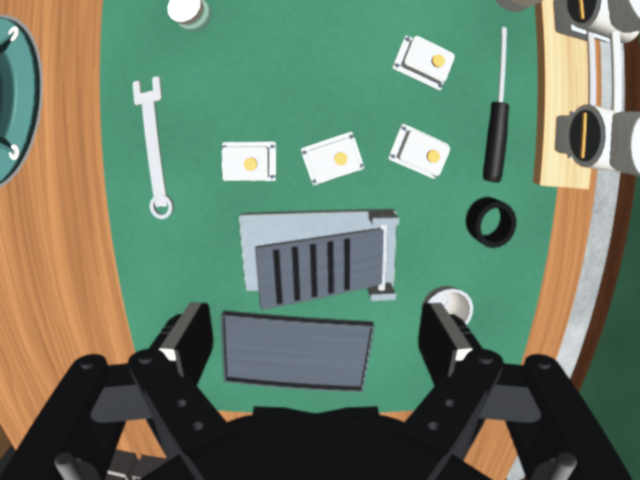

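The wrist view shows the four bowls at (425,60), (420,150), (333,158) and (248,162), with the pedal below them.

```bash
cat > bowls.py <<'E'
from h import *
from plant import robot
import pickle,sys
def detect(n,verbose=True):
    """bowls from saved wrist pic: plug ray point at z=.041, yaw by rect of light blob on z=.03"""
    im=cv2.imread(f"pics/{n}.png")[:,:,::-1].copy();s=pickle.load(open(f"pics/{n}.pkl","rb"));m=robot.camera_model("wrist")
    h=cv2.cvtColor(im,cv2.COLOR_RGB2HSV)
    lt=cv2.inRange(h,(0,0,135),(180,60,255))|plugs(im)
    out=[]
    lt=cv2.morphologyEx(lt,cv2.MORPH_CLOSE,np.ones((3,3)))
    ps=[b for b in blobs(plugs(im),25,2500)]
    nn,l,stt,cc=cv2.connectedComponentsWithStats(lt)
    for c,b in ps:
        i=l[int(c[1]),int(c[0])]
        if i==0 or stt[i,4]>30000: continue
        cs,_=cv2.findContours((l==i).astype(np.uint8),cv2.RETR_EXTERNAL,cv2.CHAIN_APPROX_NONE)
        q=cs[0][:,0]
        X=plane(wray(m,s,*c),.041)
        P=np.array([plane(wray(m,s,*a),.02)[:2] for a in q.astype(float)])
        r=cv2.minAreaRect((P*1000).astype(np.float32))
        w,hh=r[1];ang=r[2] if w>hh else r[2]+90
        ax=np.array([np.cos(np.radians(ang)),np.sin(np.radians(ang))])
        if ax@(X[:2]-np.array(r[0])/1000)<0: ang+=180
        ang=(ang+180)%360-180
        if not(.04<min(w,hh)/1000<.065 and .055<max(w,hh)/1000<.09):continue
        out.append((X,ang))
        if verbose: print(np.round(c,1),"plug",np.round(X[:2],4),"ang",round(ang,1),"size",np.round(r[1],1),"ctr by plug",np.round(X[:2]-.008*np.array([np.cos(np.radians(ang)),np.sin(np.radians(ang))]),4))
    return out
if __name__=="__main__": detect(sys.argv[1])
E
python3 bowls.py w1
python3 - <<'E'
import cv2
i=cv2.imread("pics/w1.png");cv2.imwrite("pics/w1c.png",cv2.resize(i[20:200,210:470],None,fx=3,fy=3,interpolation=cv2.INTER_CUBIC))
E
```

```text
[437.5  60.6] plug [ 0.6669 -0.0129] ang -21.3 size [51.6 64.8] ctr by plug [ 0.6595 -0.01  ]
[432.7 155.8] plug [ 0.6629 -0.1209] ang -21.1 size [46.4 67.2] ctr by plug [ 0.6555 -0.118 ]
[340.4 158.2] plug [ 0.5596 -0.1261] ang 18.8 size [63.6 46.1] ctr by plug [ 0.552  -0.1287]
[250.2 163.6] plug [ 0.4616 -0.1311] ang -1.2 size [45.2 64.6] ctr by plug [ 0.4536 -0.1309]
```

View pics/w1c.png

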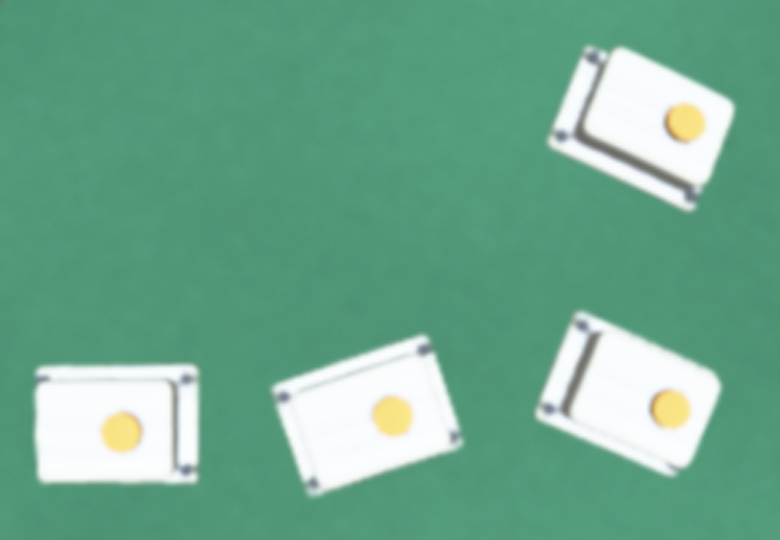

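```bash
python3 - <<'E'
from h import *
from plant import robot
s=robot.observe();chain(s,[(.4535,-.131,.153,-1),(.4535,-.131,.006,-1)])
E
```

```text
wp (0.4535, -0.131, 0.153, -1) row [0.13, -0.263, 0.491] [-0.0, 0.0, 0.015]
  wp (0.4535, -0.131, 0.153, -1) row [0.127, -0.265, 0.491] [-0.0, 0.0, 0.016]
  wp (0.4535, -0.131, 0.006, -1) row [0.0, 0.0, 0.98] [-0.0, 0.0, -0.0]
```

Emit:
drive_tool([
  [0.04,-0.08,0.14,0,0,0.03],
  [0.08,-0.16,0.28,0,0,0.03],
  [0.12,-0.24,0.42,0,0,0.03],
  [0.16,-0.32,0.56,0,0,0.03],
  [0.2,-0.4,0.7,0,0,0.03],
  [0.23,-0.48,0.85,0,0,0.03],
  [0.26,-0.527,0.98,0,0,0.03],
  [0.26,-0.527,0.98,0,0,0.03],
  [0.26,-0.527,0.98,0,0,0.03],
  [0.26,-0.527,0.98,0,0,0.03],
], gripper=0.95)

```text
clock: 5.2
position: [0.4543, -0.1309, 0.154]
tool_rot: [0.001, 0.713, 0.701, 0.0]
contact_force: [-0.2, 0.2, -0.6]
width: 0.947
```

```bash
python3 look.py w2; python3 bowls.py w2; python3 -c "
from h import *
from plant import robot
chain(robot.observe(),[(.4535,-.131,.006,-1)])"
```

```text
t 5.2 p [ 0.4543 -0.1309  0.154 ] yaw(y) -0.9 tilt [ 0.0011 -0.0005] F [-0.22  0.24 -0.55] w 0.947 q [-0.45  0.21 -0.33  1.02  0.    1.13]
[576.6  90.8] plug [ 0.6669 -0.0124] ang 158.9 size [40.8 55.9] ctr by plug [ 0.6744 -0.0153]
[564.1 220.3] plug [ 0.6627 -0.1208] ang -21.1 size [44.8 80.2] ctr by plug [ 0.6552 -0.1179]
[454.7 226.7] plug [ 0.5587 -0.1258] ang 18.9 size [64.9 52.5] ctr by plug [ 0.5511 -0.1284]
[324.2 234.7] plug [ 0.4608 -0.1305] ang -1.0 size [48.9 61.8] ctr by plug [ 0.4528 -0.1303]
  wp (0.4535, -0.131, 0.006, -1) row [-0.0, -0.003, 0.493] [0.001, 0.0, 0.001]
  wp (0.4535, -0.131, 0.006, -1) row [-0.001, -0.003, 0.493] [0.001, 0.001, 0.002]
```

View pics/w2.png

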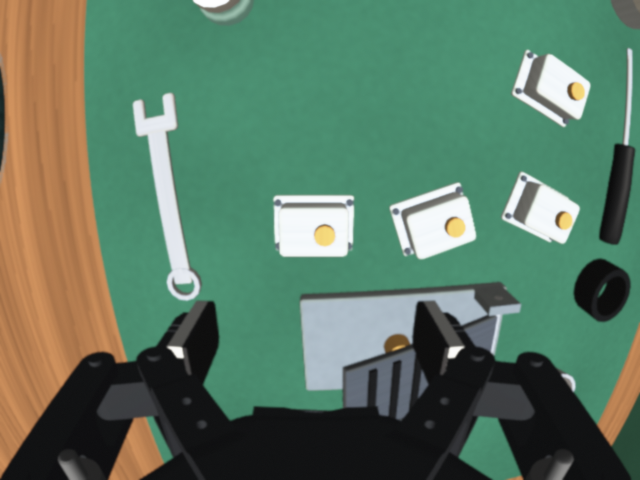

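The near bowl is at (313,225) with its plug at (324,235), in the expected place. I'll descend and grip it.

Emit:
drive_tool([
  [0,0,0.15,0,0,0],
  [0,0,0.3,0,0,0],
  [0,0,0.45,0,0,0],
  [0,0,0.6,0,0,0],
  [0,0,0.75,0,0,0],
  [0,-0.005,0.87,0,0,0],
  [0,-0.005,0.95,0,0,0],
  [0,-0.005,0.985,0,0,0],
  [0,-0.005,0.985,0,0,0],
  [0,-0.005,0.985,0,0,0],
])

```text
clock: 6.5
position: [0.4533, -0.1306, 0.006]
tool_rot: [0.0, 0.713, 0.701, 0.0]
contact_force: [-0.0, 0.6, -0.0]
width: 0.951
```

Emit:
drive_tool([
  [0,0,0,0,0,0],
  [0,0,0,0,0,0],
  [0,0,0,0,0,0],
  [0,0,0,0,0,0],
  [0,0,0,0,0,0],
  [0,0,0,0,0,0],
  [0,0,0,0,0,0],
  [0,0,0,0,0,0],
  [0,0,0,0,0,0],
  [0,0,0,0,0,0],
], gripper=0.4, newtons=60)

```text
clock: 7.75
position: [0.4531, -0.1305, 0.006]
tool_rot: [0.0, 0.713, 0.701, 0.0]
contact_force: [-1.4, 1.5, 8.3]
width: 0.598
```

Emit:
drive_tool([
  [0,0,-0.1,0,0,0],
  [0,0,-0.22,0,0,0],
  [0,0,-0.35,0,0,0],
  [0,0,-0.48,0,0,0],
  [0,0,-0.6,0,0,0],
  [0,0,-0.7,0,0,0],
  [0,0,-0.7,0,0,0],
  [0,0,-0.7,0,0,0],
  [0,0,-0.7,0,0,0],
  [0,0,-0.7,0,0,0],
])

```text
clock: 9.0
position: [0.4527, -0.1303, 0.1101]
tool_rot: [-0.0, 0.713, 0.701, -0.0]
contact_force: [-0.9, 0.1, -1.3]
width: 0.605
```

```bash
cat > wgt.py <<'E'
from h import *
from plant import robot
# readings over a few control periods (camera calls pass 0.05 s each)
F=[]
for i in range(8):
    F.append(robot.observe()["contact_force"]);im=robot.read_camera("wrist")
print("mean F",np.mean(F,0).round(2),"sd",np.std(F,0).round(2));st(robot.observe())
E
python3 wgt.py;python3 look.py w3
```

```text
mean F [-0.12 -0.18 -1.59] sd [0.4  0.32 0.63]
t 9.4 p [ 0.4529 -0.1304  0.1105] yaw(y) -0.9 tilt [-0. -0.] F [-1.42  0.81 -0.74] w 0.592 q [-0.45  0.25 -0.42  0.91 -0.    1.13]
t 9.4 p [ 0.4529 -0.1304  0.1105] yaw(y) -0.9 tilt [-0. -0.] F [-1.42  0.81 -0.74] w 0.592 q [-0.45  0.25 -0.42  0.91 -0.    1.13]
```

View pics/w3.png

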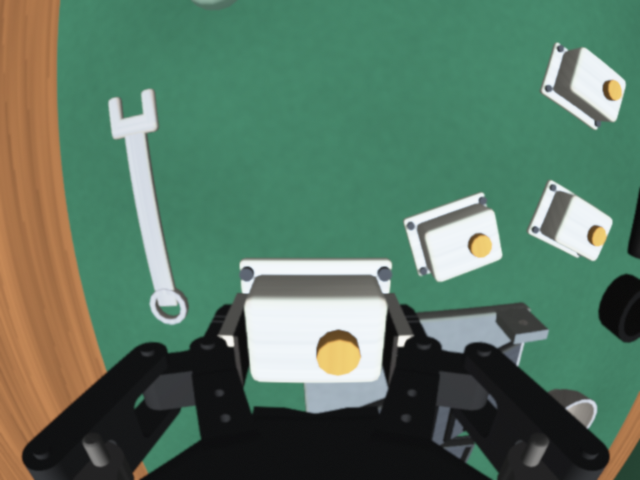

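It weighs about 1.6 N, so it's aluminium and goes to the wash tray. Closing the fingers pushed on the flange slightly, so I'll grip about 3 mm higher from now on.

```bash
python3 - <<'E'
from h import *
from plant import robot
s=robot.observe();chain(s,[(.445,.03,.17,-1),(.4355,.195,.17,-1),(.4355,.195,.0555,-1)])
E
```

```text
wp (0.445, 0.03, 0.17, -1) row [0.534, -0.035, -0.198] [0.0, 0.0, 0.001]
  wp (0.445, 0.03, 0.17, -1) row [0.535, -0.035, -0.198] [0.0, 0.0, 0.002]
  wp (0.4355, 0.195, 0.17, -1) row [0.549, -0.041, -0.0] [0.0, 0.0, -0.0]
  wp (0.4355, 0.195, 0.17, -1) row [0.549, -0.042, -0.0] [0.0, 0.0, -0.0]
  wp (0.4355, 0.195, 0.0555, -1) row [0.0, 0.0, 0.763] [0.0, 0.0, -0.0]
```

Emit:
drive_tool([
  [0.05,0,-0.1,0,0,0],
  [0.13,-0.01,-0.2,0,0,0],
  [0.24,-0.02,-0.3,0,0,0],
  [0.36,-0.03,-0.36,0,0,0],
  [0.48,-0.04,-0.39,0,0,0],
  [0.6,-0.05,-0.4,0,0,0],
  [0.7,-0.05,-0.4,0,0,0],
  [0.8,-0.06,-0.4,0,0,0],
  [0.9,-0.06,-0.4,0,0,0],
  [0.98,-0.06,-0.4,0,0,0],
])

```text
clock: 10.7
position: [0.4462, 0.0176, 0.1704]
tool_rot: [-0.0, 0.713, 0.702, -0.0]
contact_force: [0.7, 0.0, -1.8]
width: 0.593
```

Emit:
drive_tool([
  [0.12,-0.01,0,0,0,0],
  [0.24,-0.02,0,0,0,0],
  [0.36,-0.03,0,0,0,0],
  [0.48,-0.04,0,0,0,0],
  [0.6,-0.05,0,0,0,0],
  [0.72,-0.05,0,0,0,0],
  [0.84,-0.06,0,0,0,0],
  [0.94,-0.06,0,0,0,0],
  [0.98,-0.06,0,0,0,0],
  [0.98,-0.06,0,0,0,0],
])

```text
clock: 11.95
position: [0.4396, 0.164, 0.1705]
tool_rot: [-0.0, 0.713, 0.702, -0.0]
contact_force: [0.7, -1.0, -1.0]
width: 0.594
```

```bash
python3 look.py w4; python3 - <<'E'
from h import *
from plant import robot
s=robot.observe();chain(s,[(.4355,.195,.0555,-1)])
E
```

```text
t 11.95 p [0.4396 0.164  0.1705] yaw(y) -0.9 tilt [-0.0001 -0.0001] F [ 0.7  -0.97 -0.99] w 0.594 q [ 0.18  0.2  -0.31  1.07 -0.    1.77]
  wp (0.4355, 0.195, 0.0555, -1) row [0.209, -0.031, 0.766] [-0.0, 0.0, 0.003]
```

View pics/w4.png

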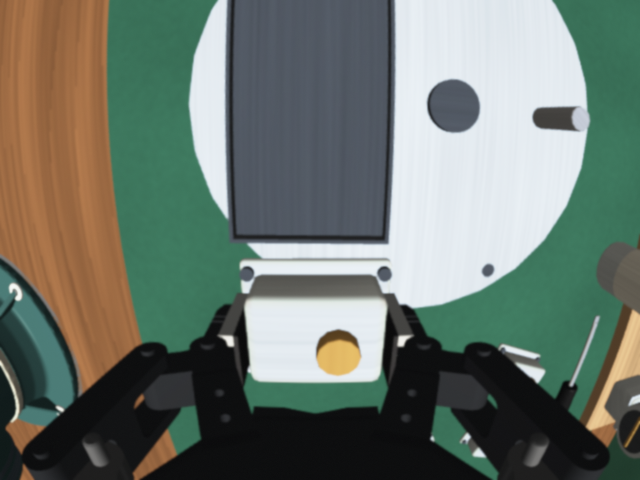

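The tray is well in view: its near corners are at about (231,242) and (389,242), and the post top is at (580,118). I'll check these against the top-camera estimate.

```bash
python3 - <<'E'
from h import *
from plant import robot
import pickle
s=pickle.load(open("pics/w4.pkl","rb"));m=robot.camera_model("wrist")
f=lambda u,v,z:np.round(plane(wray(m,s,u,v),z)[:2],4)
print("near rim corners",f(230.5,242,.059),f(389,242,.059),"side edges",f(228,60,.059),f(395,60,.059),"post",f(582,118,.099),"hub",f(453,106,.05))
print("post tri",tri(wray(m,s,582,118),ray(robot.camera_model("top"),138.5,245.5)))
E
```

```text
near rim corners [0.3777 0.1606] [0.493  0.1586] side edges [0.3822 0.2903] [0.4958 0.2879] post [0.623  0.2572] hub [0.5412 0.2583]
post tri (array([0.62026211, 0.25597965, 0.10112825]), [np.float64(1.210747817655892), np.float64(1.2107478176559532)])
```

Emit:
drive_tool([
  [0.06,-0.01,0,0,0,0],
  [0.14,-0.02,0,0,0,0],
  [0.22,-0.025,0.1,0,0,0],
  [0.22,-0.025,0.22,0,0,0],
  [0.22,-0.025,0.35,0,0,0],
  [0.22,-0.025,0.48,0,0,0],
  [0.22,-0.025,0.6,0,0,0],
  [0.22,-0.025,0.7,0,0,0],
  [0.22,-0.025,0.765,0,0,0],
  [0.22,-0.025,0.765,0,0,0],
])

```text
clock: 13.25
position: [0.4358, 0.197, 0.055]
tool_rot: [-0.0, 0.713, 0.702, -0.001]
contact_force: [-0.6, -0.1, -1.8]
width: 0.594
```

```bash
python3 wgt.py
```

```text
mean F [-0.06  0.02 -1.5 ] sd [0.33 0.33 0.43]
t 13.65 p [0.4366 0.1969 0.0561] yaw(y) -0.9 tilt [0.0006 0.0002] F [-0.07  0.34 -0.89] w 0.597 q [ 0.25  0.31 -0.49  0.76  0.    1.84]
```

Emit:
drive_tool([
  [0,0,0.01,0,0,0],
  [0,0,0.015,0,0,0],
  [0,0,0.015,0,0,0],
  [0,0,0.015,0,0,0],
  [0,0,0.015,0,0,0],
  [0,0,0.015,0,0,0],
  [0,0,0.015,0,0,0],
  [0,0,0.015,0,0,0],
  [0,0,0.015,0,0,0],
  [0,0,0.015,0,0,0],
], gripper=0.76)

```text
clock: 14.9
position: [0.4364, 0.1969, 0.0535]
tool_rot: [0.0, 0.713, 0.701, 0.0]
contact_force: [1.1, 0.2, 0.3]
width: 0.762
```

Emit:
drive_tool([
  [0,0,-0.08,0,0,0],
  [0,0,-0.2,0,0,0],
  [0,0,-0.35,0,0,0],
  [0,0,-0.5,0,0,0],
  [0,0,-0.65,0,0,0],
  [-0.05,0,-0.75,0,0,0],
  [-0.2,0,-0.8,0,0,0],
  [-0.4,0.05,-0.8,0,0,0],
  [-0.6,0.1,-0.8,0,0,0],
  [-0.8,0.15,-0.8,0,0,0],
], gripper=0.76)

```text
clock: 16.15
position: [0.4571, 0.0756, 0.1744]
tool_rot: [0.0, 0.713, 0.702, 0.0]
contact_force: [-0.2, 0.1, 0.8]
width: 0.759
```

```bash
python3 look.py w5; python3 bowls.py w5; python3 - <<'E'
from h import *
from plant import robot
s=robot.observe();chain(s,[(.5515,-.1285,.16,19)])
E
```

```text
t 16.15 p [0.4571 0.0756 0.1744] yaw(y) -0.9 tilt [ 0.0008 -0.    ] F [-0.22  0.12  0.82] w 0.759 q [-0.01  0.18 -0.31  1.07 -0.    1.57]
[291.4  58. ] plug [0.442  0.2048] ang -1.0 size [55.8 72.1] ctr by plug [0.434  0.2049]
[534.7 313.2] plug [ 0.667  -0.0115] ang -21.4 size [49.5 82.1] ctr by plug [ 0.6595 -0.0085]
  wp (0.5515, -0.1285, 0.16, 19) row [-0.667, 0.323, 0.049] [0.001, 0.001, -0.333]
  wp (0.5515, -0.1285, 0.16, 19) row [-0.712, 0.203, 0.049] [0.001, 0.002, -0.333]
```

View pics/w5.png

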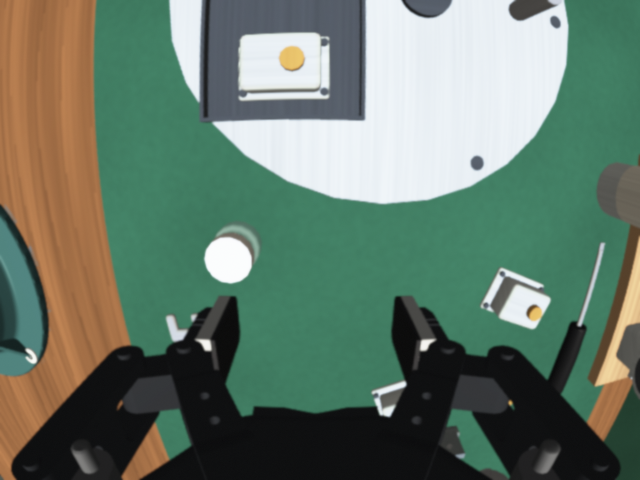

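The first bowl lies squarely in the tray at (290,65). The closest one left is at (515,300).

```bash
python3 - <<'E'
from h import *
from plant import robot
s=robot.observe();chain(s,[(.66,-.0095,.15,-21.2),(.66,-.0095,.009,-21.2)])
E
```

```text
wp (0.66, -0.0095, 0.15, -21.2) row [-0.264, 0.678, 0.082] [0.001, 0.001, 0.337]
  wp (0.66, -0.0095, 0.15, -21.2) row [-0.141, 0.714, 0.082] [0.002, 0.001, 0.337]
  wp (0.66, -0.0095, 0.009, -21.2) row [0.0, -0.0, 0.94] [-0.0, -0.0, 0.0]
```

Emit:
drive_tool([
  [-0.05,0.12,0.01,0,0,0.1],
  [-0.1,0.24,0.02,0,0,0.2],
  [-0.15,0.36,0.03,0,0,0.3],
  [-0.2,0.48,0.04,0,0,0.4],
  [-0.25,0.6,0.05,0,0,0.5],
  [-0.3,0.72,0.06,0,0,0.6],
  [-0.35,0.84,0.07,0,0,0.67],
  [-0.4,0.95,0.08,0,0,0.67],
  [-0.4,0.95,0.08,0,0,0.67],
  [-0.4,0.95,0.08,0,0,0.67],
], gripper=0.95)

```text
clock: 17.45
position: [0.5984, 0.0147, 0.1613]
tool_rot: [-0.0, 0.824, 0.566, -0.0]
contact_force: [-0.9, 0.1, 0.4]
width: 0.949
```

```bash
python3 look.py w6; python3 bowls.py w6; python3 - <<'E'
from h import *
from plant import robot
s=robot.observe();chain(s,[(.66,-.0095,.15,-21.2),(.66,-.0095,.009,-21.2)])
E
```

```text
t 17.45 p [0.5984 0.0147 0.1613] yaw(y) -21.0 tilt [-0.0006  0.0001] F [-0.92  0.14  0.42] w 0.949 q [-0.11  0.42 -0.01  1.15  0.    1.83]
[24.7 99.3] plug [0.4064 0.2201] ang -1.0 size [49.1 68.8] ctr by plug [0.3984 0.2203]
[413.5 231.6] plug [ 0.6675 -0.011 ] ang -21.4 size [49.  64.6] ctr by plug [ 0.6601 -0.008 ]
[331.8 387.5] plug [ 0.5601 -0.125 ] ang 19.1 size [55.6 41.4] ctr by plug [ 0.5526 -0.1276]
  wp (0.66, -0.0095, 0.15, -21.2) row [-0.003, 0.442, 0.076] [-0.001, 0.0, 0.006]
  wp (0.66, -0.0095, 0.009, -21.2) row [0.0, 0.0, 0.94] [0.0, 0.0, 0.0]
```

View pics/w6.png

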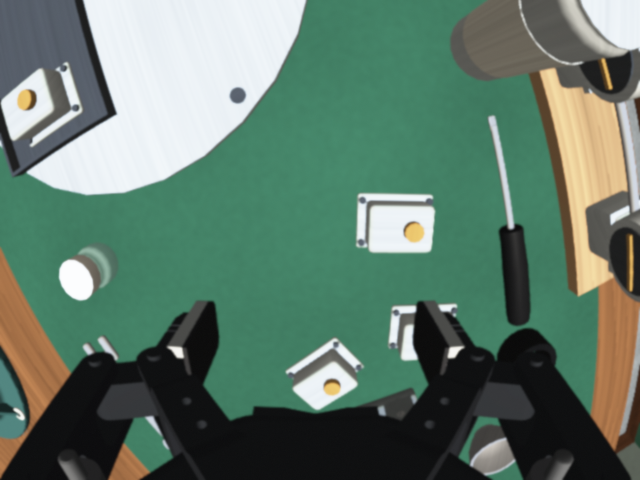

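Emit:
drive_tool([
  [0,0.15,0.02,0,0,0],
  [0,0.3,0.05,0,0,0],
  [0,0.44,0.1,0,0,0],
  [0,0.444,0.25,0,0,0],
  [0,0.444,0.4,0,0,0],
  [0,0.444,0.55,0,0,0],
  [0,0.444,0.7,0,0,0],
  [0,0.444,0.85,0,0,0],
  [0,0.444,0.96,0,0,0],
  [0,0.444,0.99,0,0,0],
])

```text
clock: 18.75
position: [0.6601, -0.0094, 0.0124]
tool_rot: [-0.0, 0.824, 0.566, -0.0]
contact_force: [0.4, 0.5, 0.2]
width: 0.949
```

Emit:
drive_tool([
  [0,0,0.025,0,0,0],
  [0,0,0.025,0,0,0],
  [0,0,0.025,0,0,0],
  [0,0,0.025,0,0,0],
  [0,0,0.025,0,0,0],
  [0,0,0.025,0,0,0],
  [0,0,0.025,0,0,0],
  [0,0,0.025,0,0,0],
  [0,0,0.025,0,0,0],
  [0,0,0.025,0,0,0],
], gripper=0.4, newtons=60)

```text
clock: 20.0
position: [0.661, -0.0097, 0.0098]
tool_rot: [0.0, 0.824, 0.566, 0.0]
contact_force: [-0.8, -0.5, 5.9]
width: 0.597
```

Emit:
drive_tool([
  [0,0,-0.1,0,0,0],
  [0,0,-0.22,0,0,0],
  [0,0,-0.35,0,0,0],
  [0,0,-0.48,0,0,0],
  [0,0,-0.6,0,0,0],
  [0,0,-0.75,0,0,0],
  [0,0,-0.75,0,0,0],
  [0,0,-0.75,0,0,0],
  [0,0,-0.75,0,0,0],
  [0,0,-0.75,0,0,0],
])

```text
clock: 21.25
position: [0.6603, -0.0096, 0.1211]
tool_rot: [-0.0, 0.824, 0.566, -0.0]
contact_force: [0.2, 0.2, -2.1]
width: 0.6
```

```bash
python3 wgt.py;python3 look.py w7;python3 - <<'E'
from h import *
from plant import robot
s=robot.observe();chain(s,[(.437,.262,.17,-1)]); print("plating");chain(s,[(.5,-.33,.18,85.4)]);chain(s,[(.5,-.33,.18,-94.6)])
E
```

```text
mean F [ 0.13  0.02 -1.99] sd [0.25 0.46 0.21]
t 21.65 p [ 0.6606 -0.0096  0.1218] yaw(y) -21.0 tilt [-0. -0.] F [ 0.25  0.69 -2.25] w 0.595 q [-0.14  0.54  0.1   1.13 -0.    1.8 ]
t 21.65 p [ 0.6606 -0.0096  0.1218] yaw(y) -21.0 tilt [-0. -0.] F [ 0.25  0.69 -2.25] w 0.595 q [-0.14  0.54  0.1   1.13 -0.    1.8 ]
  wp (0.437, 0.262, 0.17, -1) row [0.385, -0.68, -0.107] [-0.0, 0.0, -0.222]
  wp (0.437, 0.262, 0.17, -1) row [0.462, -0.631, -0.107] [-0.0, 0.0, -0.223]
  wp (0.437, 0.262, 0.17, -1) row [0.532, -0.574, -0.108] [-0.0, 0.0, -0.222]
plating
  wp (0.5, -0.33, 0.18, 85.4) row [-0.594, -0.058, -0.097] [-0.0, 0.0, -0.887]
  wp (0.5, -0.33, 0.18, 85.4) row [-0.505, -0.319, -0.097] [-0.0, 0.0, -0.887]
  wp (0.5, -0.33, 0.18, 85.4) row [-0.309, -0.511, -0.097] [-0.0, 0.0, -0.887]
  wp (0.5, -0.33, 0.18, 85.4) row [-0.048, -0.596, -0.097] [-0.0, -0.0, -0.886]
  wp (0.5, -0.33, 0.18, -94.6) row [-0.793, -0.078, -0.129] [0.0, 0.0, 0.818]
  wp (0.5, -0.33, 0.18, -94.6) row [-0.753, 0.258, -0.13] [0.0, 0.0, 0.817]
  wp (0.5, -0.33, 0.18, -94.6) row [-0.578, 0.548, -0.129] [0.0, 0.0, 0.818]
```

View pics/w7.png

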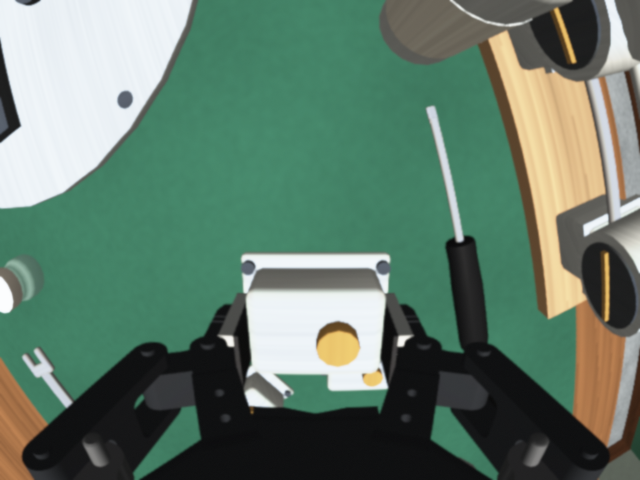

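It weighs about 2.0 N, so this is aluminium too and goes into wash slot 2.

Emit:
drive_tool([
  [0.03,-0.05,-0.1,0,0,-0.05],
  [0.1,-0.15,-0.2,0,0,-0.1],
  [0.17,-0.27,-0.28,0,0,-0.2],
  [0.24,-0.39,-0.32,0,0,-0.3],
  [0.31,-0.51,-0.33,0,0,-0.4],
  [0.38,-0.63,-0.33,0,0,-0.5],
  [0.45,-0.75,-0.33,0,0,-0.6],
  [0.52,-0.87,-0.33,0,0,-0.67],
  [0.6,-0.98,-0.33,0,0,-0.67],
  [0.6,-0.98,-0.33,0,0,-0.67],
])

```text
clock: 22.95
position: [0.5549, 0.1284, 0.1714]
tool_rot: [-0.0, 0.712, 0.702, 0.0]
contact_force: [-0.0, -1.6, -1.7]
width: 0.591
```

```bash
python3 - <<'E'
from h import *
from plant import robot
s=robot.observe();st(s);chain(s,[(.4375,.258,.17,-1)])
E
```

```text
t 22.95 p [0.5549 0.1284 0.1714] yaw(y) -0.8 tilt [-0.      0.0001] F [-0.05 -1.58 -1.68] w 0.591 q [ 0.08  0.36 -0.06  1.14  0.    1.67]
  wp (0.4375, 0.258, 0.17, -1) row [0.852, -0.795, 0.01] [-0.0, -0.0, 0.005]
```

Emit:
drive_tool([
  [0.1,-0.1,0,0,0,0],
  [0.21,-0.2,0,0,0,0],
  [0.33,-0.31,0,0,0,0],
  [0.45,-0.42,0,0,0,0],
  [0.57,-0.53,0,0,0,0],
  [0.69,-0.64,0,0,0,0],
  [0.8,-0.74,0,0,0,0],
  [0.852,-0.795,0.01,0,0,0],
  [0.852,-0.795,0.01,0,0,0],
  [0.852,-0.795,0.01,0,0,0],
])

```text
clock: 24.2
position: [0.4388, 0.2565, 0.1697]
tool_rot: [0.0, 0.713, 0.701, -0.0]
contact_force: [-0.8, 0.4, -1.7]
width: 0.599
```

```bash
python3 look.py w8; python3 bowls.py w8; python3 - <<'E'
from h import *
from plant import robot
s=robot.observe();chain(s,[(.4375,.258,.058,-1)])
E
```

```text
t 24.2 p [0.4388 0.2565 0.1697] yaw(y) -0.9 tilt [ 0.0001 -0.0001] F [-0.76  0.4  -1.7 ] w 0.599 q [ 0.37  0.26 -0.22  1.09 -0.    1.96]
  wp (0.4375, 0.258, 0.058, -1) row [0.01, -0.01, 0.745] [0.0, 0.0, 0.002]
```

View pics/w8.png

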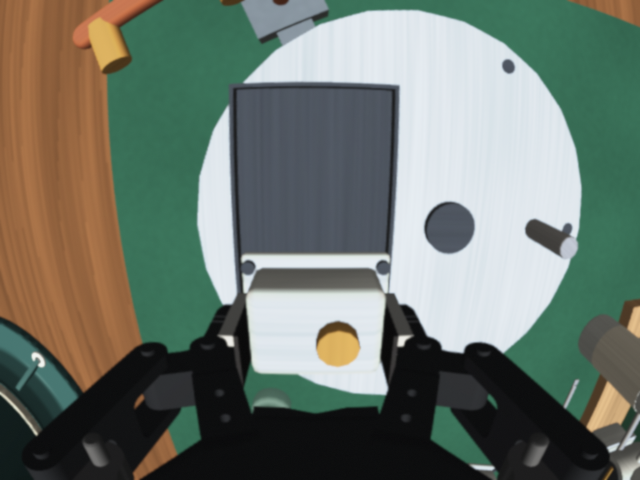

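The bowl is held straight above the tray, and the far part of the tray is empty. I'll lower it.

Emit:
drive_tool([
  [0.01,-0.01,0.1,0,0,0],
  [0.02,-0.01,0.22,0,0,0],
  [0.02,-0.01,0.34,0,0,0],
  [0.02,-0.01,0.46,0,0,0],
  [0.02,-0.01,0.56,0,0,0],
  [0.02,-0.01,0.65,0,0,0],
  [0.02,-0.01,0.71,0,0,0],
  [0.02,-0.01,0.745,0,0,0],
  [0.02,-0.01,0.75,0,0,0],
  [0.02,-0.01,0.75,0,0,0],
])

```text
clock: 25.5
position: [0.4372, 0.2599, 0.0576]
tool_rot: [0.0, 0.713, 0.701, 0.0]
contact_force: [-0.2, 1.0, -1.9]
width: 0.6
```

Emit:
drive_tool([
  [0,0,0,0,0,0],
  [0,0,0,0,0,0],
  [0,0,0,0,0,0],
  [0,0,0,0,0,0],
  [0,0,0,0,0,0],
  [0,0,0,0,0,0],
  [0,0,0,0,0,0],
  [0,0,0,0,0,0],
  [0,0,0,0,0,0],
  [0,0,0,0,0,0],
], gripper=0.76)

```text
clock: 26.75
position: [0.4371, 0.2598, 0.0573]
tool_rot: [-0.0, 0.713, 0.701, 0.0]
contact_force: [-0.5, -0.1, -0.7]
width: 0.76
```

Emit:
drive_tool([
  [0,0,-0.08,0,0,0],
  [0,0,-0.2,0,0,0],
  [0,0,-0.35,0,0,0],
  [0,0,-0.5,0,0,0],
  [0,0,-0.65,0,0,0],
  [-0.1,0.0,-0.75,0,0,0],
  [-0.3,0.1,-0.8,0,0,0],
  [-0.55,0.2,-0.8,0,0,0],
  [-0.8,0.3,-0.8,0,0,0],
  [-0.98,0.4,-0.8,0,0,0],
])

```text
clock: 28.0
position: [0.4947, 0.1096, 0.1777]
tool_rot: [0.0, 0.713, 0.701, -0.0]
contact_force: [0.9, 0.3, 0.5]
width: 0.76
```

```bash
python3 look.py w9; python3 bowls.py w9; python3 - <<'E'
from h import *
from plant import robot
s=robot.observe();chain(s,[(.552,-.128,.15,19)])
E
```

```text
t 28.0 p [0.4947 0.1096 0.1777] yaw(y) -1.0 tilt [-0.     -0.0002] F [0.91 0.3  0.48] w 0.76 q [ 0.06  0.26 -0.21  1.11 -0.    1.64]
[232.9  17.7] plug [0.4356 0.2752] ang -1.1 size [59.2 75.8] ctr by plug [0.4276 0.2753]
[233.3 114.7] plug [0.4348 0.1983] ang -1.0 size [52.4 76. ] ctr by plug [0.4268 0.1984]
  wp (0.552, -0.128, 0.15, 19) row [-0.781, 0.2, 0.093] [0.001, 0.001, -0.334]
  wp (0.552, -0.128, 0.15, 19) row [-0.804, 0.061, 0.092] [0.0, 0.001, -0.334]
```

View pics/w9.png

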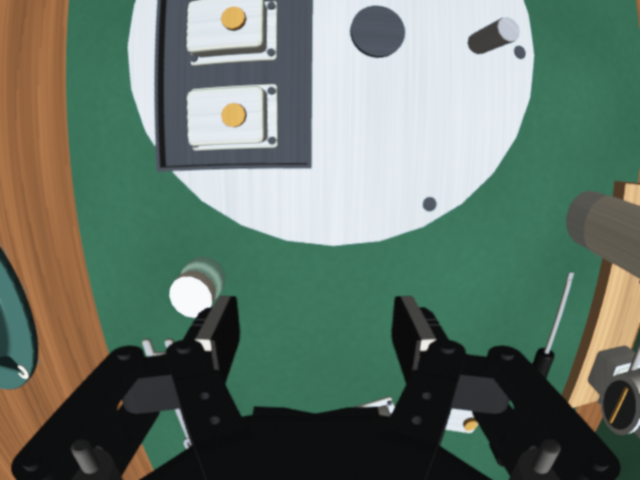

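Both bowls lie side by side in the wash tray, at (235,25) and (232,115). Next is the third bowl.

Emit:
drive_tool([
  [-0.1,0.03,0.01,0,0,-0.05],
  [-0.2,0.05,0.02,0,0,-0.1],
  [-0.3,0.08,0.04,0,0,-0.15],
  [-0.4,0.1,0.05,0,0,-0.2],
  [-0.5,0.13,0.06,0,0,-0.25],
  [-0.6,0.15,0.07,0,0,-0.28],
  [-0.7,0.18,0.08,0,0,-0.31],
  [-0.78,0.2,0.09,0,0,-0.33],
  [-0.78,0.2,0.09,0,0,-0.33],
  [-0.78,0.2,0.09,0,0,-0.33],
], gripper=0.95)

```text
clock: 29.3
position: [0.5226, -0.0054, 0.1639]
tool_rot: [-0.0, 0.65, 0.76, 0.0]
contact_force: [-0.2, 0.1, 0.2]
width: 0.949
```

```bash
python3 look.py w10; python3 bowls.py w10; python3 - <<'E'
from h import *
from plant import robot
s=robot.observe();chain(s,[(.552,-.128,.15,19)])
E
```

```text
t 29.3 p [ 0.5226 -0.0054  0.1639] yaw(y) 9.0 tilt [-0.0001  0.0002] F [-0.16  0.14  0.23] w 0.949 q [-0.17  0.29 -0.2   1.08  0.    1.25]
[335.6 368.4] plug [ 0.5593 -0.1252] ang -70.9 size [62.1 62.3] ctr by plug [ 0.5567 -0.1176]
  wp (0.552, -0.128, 0.15, 19) row [-0.839, 0.065, 0.092] [-0.0, -0.0, -0.334]
```

View pics/w10.png

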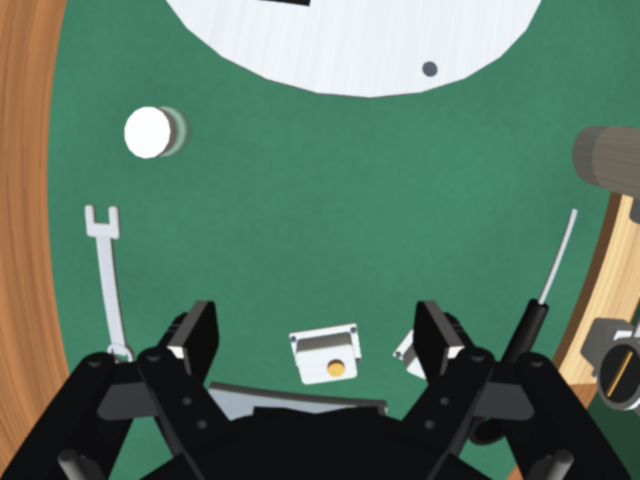

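The bowl at (325,352) hasn't moved. I'll go above it.

Emit:
drive_tool([
  [-0.1,0.01,0.01,0,0,-0.05],
  [-0.2,0.02,0.02,0,0,-0.1],
  [-0.31,0.03,0.04,0,0,-0.15],
  [-0.42,0.04,0.05,0,0,-0.2],
  [-0.53,0.05,0.06,0,0,-0.25],
  [-0.64,0.055,0.07,0,0,-0.28],
  [-0.75,0.06,0.08,0,0,-0.31],
  [-0.82,0.065,0.09,0,0,-0.333],
  [-0.839,0.065,0.09,0,0,-0.333],
  [-0.839,0.065,0.09,0,0,-0.333],
])

```text
clock: 30.6
position: [0.5521, -0.1281, 0.1503]
tool_rot: [-0.0, 0.581, 0.814, 0.0]
contact_force: [0.1, 0.2, -0.5]
width: 0.948
```

```bash
python3 look.py w11; python3 bowls.py w11; python3 - <<'E'
from h import *
from plant import robot
s=robot.observe();chain(s,[(.552,-.1282,.009,19)])
E
```

```text
t 30.6 p [ 0.5521 -0.1281  0.1503] yaw(y) 19.0 tilt [-0.      0.0001] F [ 0.14  0.21 -0.48] w 0.948 q [-0.37  0.37 -0.11  1.09  0.    0.87]
[326.2 237. ] plug [ 0.5594 -0.1256] ang 18.9 size [61.8 49.9] ctr by plug [ 0.5518 -0.1282]
[454.7 272.7] plug [ 0.6627 -0.1205] ang -21.0 size [44.8 73.1] ctr by plug [ 0.6552 -0.1176]
  wp (0.552, -0.1282, 0.009, 19) row [-0.002, -0.001, 0.942] [0.0, -0.0, -0.001]
```

View pics/w11.png

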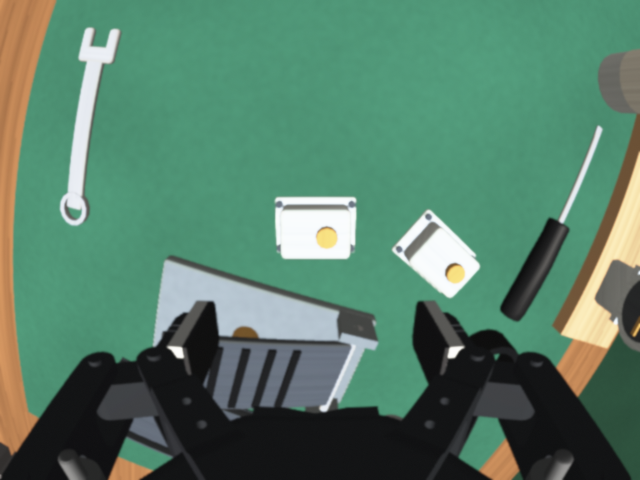

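The bowl at (315,228) is centred. The neighbouring bowl's corner is only a few millimetres from the finger's path, so I'll narrow the opening a little before descending.

Emit:
drive_tool([
  [0,0,0.1,0,0,0],
  [0,0,0.22,0,0,0],
  [0,0,0.34,0,0,0],
  [0,0,0.46,0,0,0],
  [0,0,0.58,0,0,0],
  [0,0,0.7,0,0,0],
  [0,0,0.82,0,0,0],
  [0,0,0.91,0,0,0],
  [0,0,0.942,0,0,0],
  [0,0,0.942,0,0,0],
], gripper=0.87)

```text
clock: 31.9
position: [0.5521, -0.1283, 0.0089]
tool_rot: [-0.0, 0.581, 0.814, -0.0]
contact_force: [0.4, 0.2, -0.0]
width: 0.873
```

Emit:
drive_tool([
  [0,0,0,0,0,0],
  [0,0,0,0,0,0],
  [0,0,0,0,0,0],
  [0,0,0,0,0,0],
  [0,0,0,0,0,0],
  [0,0,0,0,0,0],
  [0,0,0,0,0,0],
  [0,0,0,0,0,0],
  [0,0,0,0,0,0],
  [0,0,0,0,0,0],
], gripper=0.4, newtons=60)

```text
clock: 33.15
position: [0.5525, -0.1285, 0.0098]
tool_rot: [0.001, 0.581, 0.814, 0.0]
contact_force: [-1.4, 0.0, 5.6]
width: 0.595
```

Emit:
drive_tool([
  [0,0,-0.1,0,0,0],
  [0,0,-0.22,0,0,0],
  [0,0,-0.35,0,0,0],
  [0,0,-0.48,0,0,0],
  [0,0,-0.6,0,0,0],
  [0,0,-0.75,0,0,0],
  [0,0,-0.9,0,0,0],
  [0,0,-0.95,0,0,0],
  [0,0,-0.95,0,0,0],
  [0,0,-0.95,0,0,0],
])

```text
clock: 34.4
position: [0.5517, -0.1282, 0.1507]
tool_rot: [-0.001, 0.581, 0.814, -0.0]
contact_force: [-0.4, 0.5, -4.6]
width: 0.6
```

```bash
python3 wgt.py;python3 look.py w12;python3 - <<'E'
from h import *
from plant import robot
s=robot.observe();print("plating");chain(s,[(.55,-.397,.18,85.4)])
E
```

```text
mean F [-0.13 -0.16 -4.4 ] sd [0.3  0.53 0.63]
t 34.8 p [ 0.5521 -0.1283  0.1513] yaw(y) 19.0 tilt [-0.0002  0.0001] F [-0.01 -0.5  -4.4 ] w 0.596 q [-0.37  0.37 -0.11  1.09 -0.    0.87]
t 34.8 p [ 0.5521 -0.1283  0.1513] yaw(y) 19.0 tilt [-0.0002  0.0001] F [-0.01 -0.5  -4.4 ] w 0.596 q [-0.37  0.37 -0.11  1.09 -0.    0.87]
plating
  wp (0.55, -0.397, 0.18, 85.4) row [-0.563, -0.199, -0.064] [-0.0, -0.0, -0.738]
  wp (0.55, -0.397, 0.18, 85.4) row [-0.447, -0.396, -0.063] [-0.0, -0.0, -0.738]
  wp (0.55, -0.397, 0.18, 85.4) row [-0.264, -0.535, -0.064] [0.0, -0.0, -0.738]
```

View pics/w12.png

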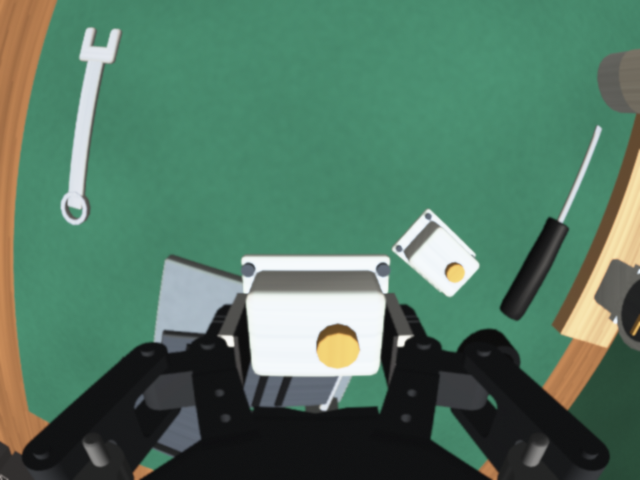

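It weighs about 4.4 N, so it's zinc and goes to the plating tray.

Emit:
drive_tool([
  [-0.02,-0.01,-0.08,0,0,-0.05],
  [-0.07,-0.03,-0.16,0,0,-0.12],
  [-0.13,-0.05,-0.2,0,0,-0.2],
  [-0.2,-0.07,-0.2,0,0,-0.3],
  [-0.27,-0.1,-0.2,0,0,-0.4],
  [-0.35,-0.12,-0.2,0,0,-0.5],
  [-0.42,-0.15,-0.2,0,0,-0.6],
  [-0.5,-0.18,-0.2,0,0,-0.7],
  [-0.56,-0.2,-0.2,0,0,-0.74],
  [-0.56,-0.2,-0.2,0,0,-0.74],
])

```text
clock: 36.1
position: [0.5511, -0.2182, 0.1818]
tool_rot: [0.0, 0.414, 0.91, -0.0]
contact_force: [0.1, -0.6, -3.5]
width: 0.593
```

Emit:
drive_tool([
  [-0.05,-0.04,0,0,0,-0.08],
  [-0.1,-0.09,0,0,0,-0.16],
  [-0.16,-0.14,0,0,0,-0.25],
  [-0.22,-0.19,0,0,0,-0.35],
  [-0.28,-0.24,0,0,0,-0.45],
  [-0.34,-0.3,0,0,0,-0.55],
  [-0.4,-0.35,0,0,0,-0.65],
  [-0.45,-0.4,0,0,0,-0.74],
  [-0.45,-0.4,0,0,0,-0.74],
  [-0.45,-0.4,0,0,0,-0.74],
])

```text
clock: 37.35
position: [0.5504, -0.3073, 0.1816]
tool_rot: [-0.0, 0.231, 0.973, 0.0]
contact_force: [0.5, 0.1, -3.6]
width: 0.601
```

```bash
python3 look.py w13; python3 - <<'E'
from h import *
from plant import robot
s=robot.observe();chain(s,[(.538,-.3955,.165,85.4)])
E
```

```text
t 37.35 p [ 0.5504 -0.3073  0.1816] yaw(y) 63.3 tilt [-0.      0.0002] F [ 0.53  0.12 -3.63] w 0.601 q [-0.64  0.46  0.13  1.24  0.   -0.17]
  wp (0.538, -0.3955, 0.165, 85.4) row [-0.19, -0.563, 0.11] [0.0, -0.0, -0.735]
```

View pics/w13.png

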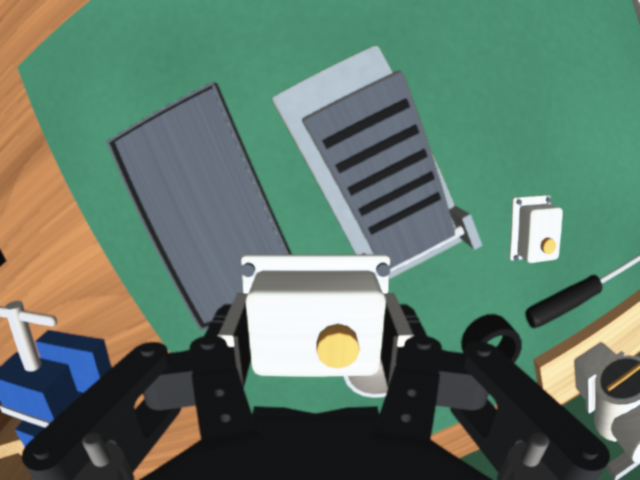

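The plating tray is free, with its near corners at (109,143) and (215,85). I'll check those against the earlier estimate while moving over it.

Emit:
drive_tool([
  [-0.02,-0.07,0.01,0,0,-0.09],
  [-0.05,-0.14,0.02,0,0,-0.18],
  [-0.07,-0.21,0.04,0,0,-0.27],
  [-0.1,-0.28,0.05,0,0,-0.36],
  [-0.12,-0.35,0.07,0,0,-0.45],
  [-0.14,-0.42,0.08,0,0,-0.54],
  [-0.17,-0.5,0.1,0,0,-0.64],
  [-0.19,-0.563,0.11,0,0,-0.735],
  [-0.19,-0.563,0.11,0,0,-0.735],
  [-0.19,-0.563,0.11,0,0,-0.735],
])

```text
clock: 38.65
position: [0.5381, -0.3955, 0.1651]
tool_rot: [0.0, 0.04, 0.999, 0.0]
contact_force: [-1.2, 0.2, -4.0]
width: 0.594
```

```bash
python3 look.py w14; python3 - <<'E'
from h import *
from plant import robot
import pickle
m=robot.camera_model("wrist")
s=pickle.load(open("pics/w13.pkl","rb"))
for p in((109,143),(215,85),(200,328),(292,256)): print(np.round(plane(wray(m,s,*p),.015)[:2],4))
s=robot.observe();chain(s,[(.538,-.3955,.015,85.4)])
E
```

```text
t 38.65 p [ 0.5381 -0.3955  0.1651] yaw(y) 85.4 tilt [0.     0.0002] F [-1.17  0.24 -4.01] w 0.594 q [-0.76  0.53  0.21  1.25  0.   -0.67]
[ 0.4004 -0.4428]
[ 0.41 -0.33]
[ 0.5983 -0.4596]
[ 0.5722 -0.3412]
  wp (0.538, -0.3955, 0.015, 85.4) row [0.001, 0.0, 0.5] [0.0, 0.0, -0.0]
  wp (0.538, -0.3955, 0.015, 85.4) row [0.0, 0.0, 0.501] [0.0, 0.0, -0.0]
```

View pics/w14.png

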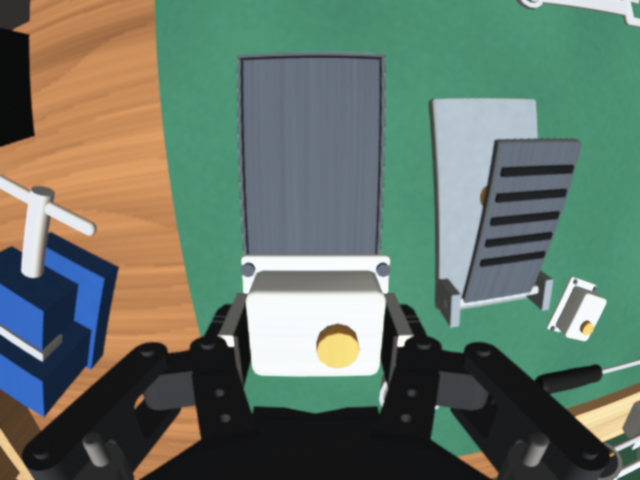

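The bowl lines up with the tray, and the corner positions agree. I'll lower it.

Emit:
drive_tool([
  [0,0,0.12,0,0,0],
  [0,0,0.25,0,0,0],
  [0,0,0.38,0,0,0],
  [0,0,0.51,0,0,0],
  [0,0,0.64,0,0,0],
  [0,0,0.76,0,0,0],
  [0,0,0.86,0,0,0],
  [0,0,0.94,0,0,0],
  [0,0,0.99,0,0,0],
  [0,0,0.99,0,0,0],
])

```text
clock: 39.95
position: [0.5379, -0.396, 0.0162]
tool_rot: [-0.0, 0.04, 0.999, 0.0]
contact_force: [-0.7, 0.4, -4.0]
width: 0.594
```

Emit:
drive_tool([
  [0,0,0.01,0,0,0],
  [0,0,0.015,0,0,0],
  [0,0,0.02,0,0,0],
  [0,0,0.02,0,0,0],
  [0,0,0.02,0,0,0],
  [0,0,0.02,0,0,0],
  [0,0,0.02,0,0,0],
  [0,0,0.02,0,0,0],
  [0,0,0.02,0,0,0],
  [0,0,0.02,0,0,0],
])

```text
clock: 41.2
position: [0.538, -0.3961, 0.0135]
tool_rot: [-0.0, 0.04, 0.999, 0.0]
contact_force: [0.4, -0.3, -4.1]
width: 0.593
```

Emit:
drive_tool([
  [0,0,0,0,0,0],
  [0,0,0,0,0,0],
  [0,0,0,0,0,0],
  [0,0,0,0,0,0],
  [0,0,0,0,0,0],
  [0,0,0,0,0,0],
  [0,0,0,0,0,0],
  [0,0,0,0,0,0],
  [0,0,0,0,0,0],
  [0,0,0,0,0,0],
], gripper=0.76)

```text
clock: 42.45
position: [0.538, -0.3962, 0.0135]
tool_rot: [0.0, 0.04, 0.999, -0.0]
contact_force: [1.1, 0.4, 0.7]
width: 0.761
```

Emit:
drive_tool([
  [0,0,-0.08,0,0,0],
  [0,0,-0.2,0,0,0],
  [0,0,-0.35,0,0,0],
  [0,0,-0.5,0,0,0],
  [0,0,-0.65,0,0,0],
  [0,0,-0.8,0,0,0],
  [0,0,-0.95,0,0,0],
  [0,0.1,-0.98,0,0,0.1],
  [0,0.22,-0.98,0,0,0.2],
  [0,0.34,-0.98,0,0,0.3],
])

```text
clock: 43.7
position: [0.5421, -0.3449, 0.1615]
tool_rot: [0.0, 0.119, 0.993, -0.0]
contact_force: [-1.2, 0.1, -0.3]
width: 0.757
```

```bash
python3 look.py w15; python3 bowls.py w15; python3 - <<'E'
from h import *
from plant import robot
s=robot.observe();chain(s,[(.6555,-.1177,.15,-21)])
E
```

```text
t 43.7 p [ 0.5421 -0.3449  0.1615] yaw(y) 76.3 tilt [ 0.0007 -0.0006] F [-1.15  0.13 -0.26] w 0.757 q [-0.69  0.49  0.12  1.2   0.   -0.45]
  wp (0.6555, -0.1177, 0.15, -21) row [-0.094, 0.409, 0.02] [0.0, 0.0, 0.81]
  wp (0.6555, -0.1177, 0.15, -21) row [0.083, 0.412, 0.019] [0.0, -0.0, 0.81]
  wp (0.6555, -0.1177, 0.15, -21) row [0.245, 0.341, 0.02] [0.001, -0.0, 0.811]
  wp (0.6555, -0.1177, 0.15, -21) row [0.364, 0.211, 0.019] [0.0, -0.0, 0.81]
```

View pics/w15.png

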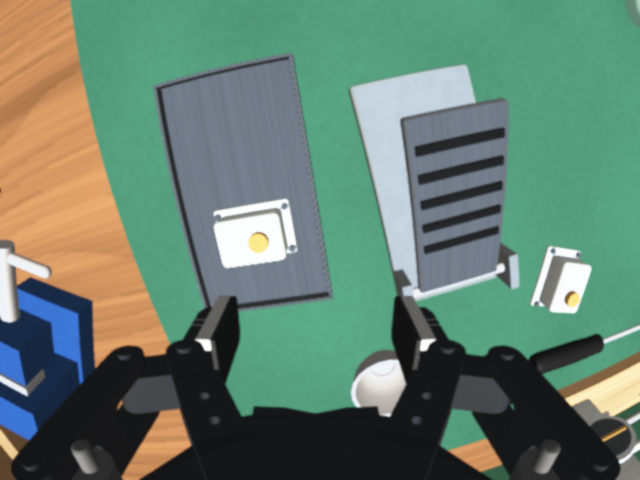

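The first zinc bowl is in place at (253,238). Before going for the last bowl I'll check how close the screwdriver handle is.

```bash
python3 - <<'E'
from h import *
from plant import robot
m=robot.camera_model("top")
for p in((339,157),(339,166),(292,158),(292,169)): print("driver",np.round(plane(ray(m,*p),.012)[:2],4))
s=robot.observe();chain(s,[(.6555,-.1177,.15,159)])
E
```

```text
driver [ 0.7597 -0.1506]
driver [ 0.7397 -0.1468]
driver [ 0.7752 -0.0513]
driver [ 0.7507 -0.0473]
  wp (0.6555, -0.1177, 0.15, 159) row [-0.125, 0.546, 0.026] [-0.0, 0.0, -0.92]
  wp (0.6555, -0.1177, 0.15, 159) row [-0.364, 0.426, 0.026] [-0.0, 0.001, -0.919]
  wp (0.6555, -0.1177, 0.15, 159) row [-0.52, 0.208, 0.026] [-0.0, 0.0, -0.92]
```

Emit:
drive_tool([
  [-0.01,0.06,0,0,0,-0.1],
  [-0.02,0.12,0,0,0,-0.2],
  [-0.04,0.18,0.01,0,0,-0.3],
  [-0.05,0.24,0.01,0,0,-0.4],
  [-0.07,0.3,0.01,0,0,-0.5],
  [-0.08,0.36,0.02,0,0,-0.6],
  [-0.1,0.42,0.02,0,0,-0.7],
  [-0.11,0.48,0.02,0,0,-0.8],
  [-0.125,0.546,0.026,0,0,-0.92],
  [-0.125,0.546,0.026,0,0,-0.92],
])

```text
clock: 45.0
position: [0.5799, -0.2695, 0.1567]
tool_rot: [0.0, -0.123, 0.992, 0.0]
contact_force: [-0.2, 0.0, 0.3]
width: 0.759
```

Emit:
drive_tool([
  [-0.04,0.05,0,0,0,-0.1],
  [-0.08,0.09,0,0,0,-0.2],
  [-0.12,0.14,0.01,0,0,-0.3],
  [-0.16,0.19,0.01,0,0,-0.4],
  [-0.2,0.24,0.01,0,0,-0.5],
  [-0.24,0.28,0.02,0,0,-0.6],
  [-0.28,0.33,0.02,0,0,-0.7],
  [-0.32,0.38,0.02,0,0,-0.8],
  [-0.364,0.426,0.026,0,0,-0.92],
  [-0.364,0.426,0.026,0,0,-0.92],
])

```text
clock: 46.25
position: [0.6173, -0.1942, 0.1527]
tool_rot: [0.0, -0.356, 0.934, 0.0]
contact_force: [-0.2, -0.9, 0.3]
width: 0.763
```

Emit:
drive_tool([
  [-0.05,0.02,0,0,0,-0.1],
  [-0.1,0.04,0,0,0,-0.2],
  [-0.16,0.06,0.01,0,0,-0.3],
  [-0.22,0.09,0.01,0,0,-0.4],
  [-0.28,0.11,0.01,0,0,-0.5],
  [-0.34,0.13,0.02,0,0,-0.6],
  [-0.4,0.16,0.02,0,0,-0.7],
  [-0.46,0.18,0.02,0,0,-0.8],
  [-0.52,0.208,0.026,0,0,-0.92],
  [-0.52,0.208,0.026,0,0,-0.92],
], gripper=0.87)

```text
clock: 47.5
position: [0.6547, -0.1191, 0.1488]
tool_rot: [-0.0, -0.569, 0.823, 0.0]
contact_force: [-0.1, 0.2, 0.6]
width: 0.868
```

```bash
python3 look.py w16; python3 bowls.py w16; python3 - <<'E'
from h import *
from plant import robot
s=robot.observe();chain(s,[(.6555,-.118,.009,159)])
E
```

```text
t 47.5 p [ 0.6547 -0.1191  0.1488] yaw(y) 159.3 tilt [-0.  0.] F [-0.06  0.16  0.64] w 0.868 q [-0.3   0.54  0.17  1.2   0.   -1.51]
[302.  237.9] plug [ 0.6637 -0.1219] ang -20.8 size [49.8 61.8] ctr by plug [ 0.6563 -0.1191]
  wp (0.6555, -0.118, 0.009, 159) row [-0.012, -0.003, 0.932] [0.0, -0.0, 0.007]
```

View pics/w16.png

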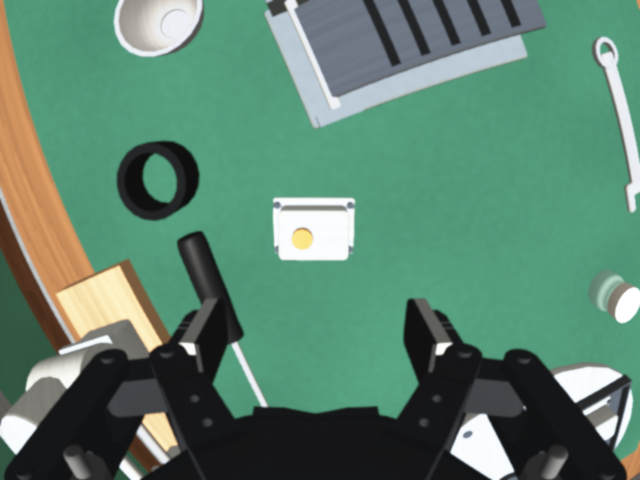

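The last bowl is at (314,228) with the screwdriver well clear. I'll grip it.

Emit:
drive_tool([
  [0,-0.005,0.1,0,0,0],
  [-0.005,-0.008,0.22,0,0,0],
  [-0.005,-0.008,0.34,0,0,0],
  [-0.005,-0.008,0.46,0,0,0],
  [-0.005,-0.008,0.58,0,0,0],
  [-0.005,-0.008,0.7,0,0,0],
  [-0.005,-0.008,0.82,0,0,0],
  [-0.005,-0.008,0.9,0,0,0],
  [-0.005,-0.008,0.932,0,0,0],
  [-0.005,-0.008,0.932,0,0,0],
])

```text
clock: 48.8
position: [0.6559, -0.1195, 0.0089]
tool_rot: [-0.0, -0.568, 0.823, 0.0]
contact_force: [-0.0, 0.6, 0.2]
width: 0.868
```

Emit:
drive_tool([
  [0,0,0,0,0,0],
  [0,0,0,0,0,0],
  [0,0,0,0,0,0],
  [0,0,0,0,0,0],
  [0,0,0,0,0,0],
  [0,0,0,0,0,0],
  [0,0,0,0,0,0],
  [0,0,0,0,0,0],
  [0,0,0,0,0,0],
  [0,0,0,0,0,0],
], gripper=0.4, newtons=60)

```text
clock: 50.05
position: [0.6564, -0.1196, 0.0098]
tool_rot: [0.0, -0.568, 0.823, -0.001]
contact_force: [-0.5, 0.0, 5.2]
width: 0.595
```

Emit:
drive_tool([
  [0,0,-0.1,0,0,0],
  [0,0,-0.22,0,0,0],
  [0,0,-0.35,0,0,0],
  [0,0,-0.48,0,0,0],
  [0,0,-0.6,0,0,0],
  [0,0,-0.75,0,0,0],
  [0,0,-0.9,0,0,0],
  [0,0,-0.95,0,0,0],
  [0,0,-0.95,0,0,0],
  [0,0,-0.95,0,0,0],
])

```text
clock: 51.3
position: [0.6555, -0.1193, 0.1506]
tool_rot: [-0.0, -0.568, 0.823, 0.001]
contact_force: [-0.3, -0.4, -2.2]
width: 0.598
```

```bash
python3 wgt.py;python3 look.py w17;python3 - <<'E'
from h import *
from plant import robot
s=robot.observe();print("plating");chain(s,[(.468,-.390,.18,85.4)])
E
```

```text
mean F [ 0.06 -0.2  -2.06] sd [0.57 0.41 0.53]
t 51.7 p [ 0.6559 -0.1195  0.1513] yaw(y) 159.2 tilt [-0.0002  0.    ] F [ 0.66  0.7  -1.51] w 0.595 q [-0.3   0.54  0.18  1.21 -0.   -1.51]
t 51.7 p [ 0.6559 -0.1195  0.1513] yaw(y) 159.2 tilt [-0.0002  0.    ] F [ 0.66  0.7  -1.51] w 0.595 q [-0.3   0.54  0.18  1.21 -0.   -1.51]
plating
  wp (0.468, -0.39, 0.18, 85.4) row [0.71, 0.177, -0.064] [0.0, -0.0, 0.82]
  wp (0.468, -0.39, 0.18, 85.4) row [0.72, -0.134, -0.063] [0.0, -0.0, 0.82]
  wp (0.468, -0.39, 0.18, 85.4) row [0.598, -0.422, -0.064] [0.0, -0.0, 0.821]
```

View pics/w17.png

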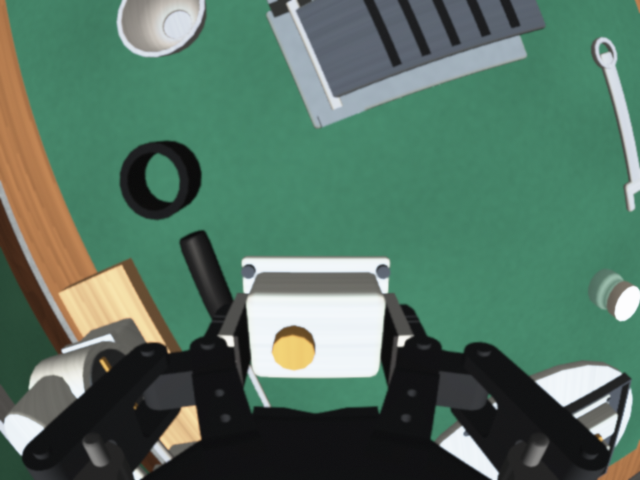

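It weighs about 2.1 N, so it's aluminium and goes into wash slot 3.

```bash
python3 - <<'E'
from h import *
from plant import robot
s=robot.observe();chain(s,[(.4385,.321,.175,178.8)])
E
```

```text
wp (0.4385, 0.321, 0.175, 178.8) row [-0.744, 0.799, -0.052] [0.0, 0.0, -0.217]
  wp (0.4385, 0.321, 0.175, 178.8) row [-0.83, 0.709, -0.053] [0.0, 0.0, -0.218]
  wp (0.4385, 0.321, 0.175, 178.8) row [-0.904, 0.611, -0.052] [0.0, 0.0, -0.217]
```

Emit:
drive_tool([
  [-0.06,0.06,-0.06,0,0,-0.02],
  [-0.14,0.15,-0.1,0,0,-0.05],
  [-0.23,0.25,-0.14,0,0,-0.08],
  [-0.33,0.35,-0.16,0,0,-0.11],
  [-0.42,0.45,-0.16,0,0,-0.14],
  [-0.51,0.55,-0.16,0,0,-0.17],
  [-0.6,0.65,-0.16,0,0,-0.2],
  [-0.68,0.74,-0.16,0,0,-0.217],
  [-0.744,0.8,-0.16,0,0,-0.217],
  [-0.744,0.8,-0.16,0,0,-0.217],
])

```text
clock: 53.0
position: [0.5831, 0.0282, 0.1756]
tool_rot: [0.0, -0.614, 0.789, -0.0]
contact_force: [-1.1, -0.1, -2.4]
width: 0.599
```

Emit:
drive_tool([
  [-0.08,0.07,0,0,0,-0.02],
  [-0.16,0.14,0,0,0,-0.05],
  [-0.25,0.21,0,0,0,-0.08],
  [-0.35,0.3,0,0,0,-0.11],
  [-0.45,0.39,0,0,0,-0.14],
  [-0.55,0.48,0,0,0,-0.17],
  [-0.65,0.56,0,0,0,-0.2],
  [-0.75,0.64,0,0,0,-0.217],
  [-0.83,0.71,0,0,0,-0.217],
  [-0.83,0.71,0,0,0,-0.217],
])

```text
clock: 54.25
position: [0.5103, 0.1753, 0.1755]
tool_rot: [0.0, -0.658, 0.753, -0.0]
contact_force: [0.2, -0.6, -1.5]
width: 0.596
```

```bash
python3 look.py w18; python3 - <<'E'
from h import *
from plant import robot
s=robot.observe();chain(s,[(.4385,.321,.175,178.8)])
E
```

```text
t 54.25 p [0.5103 0.1753 0.1755] yaw(y) 172.3 tilt [0. 0.] F [ 0.19 -0.63 -1.48] w 0.596 q [ 0.18  0.31 -0.13  1.13 -0.   -1.26]
  wp (0.4385, 0.321, 0.175, 178.8) row [-0.902, 0.608, 0.003] [-0.0, -0.0, -0.217]
```

View pics/w18.png

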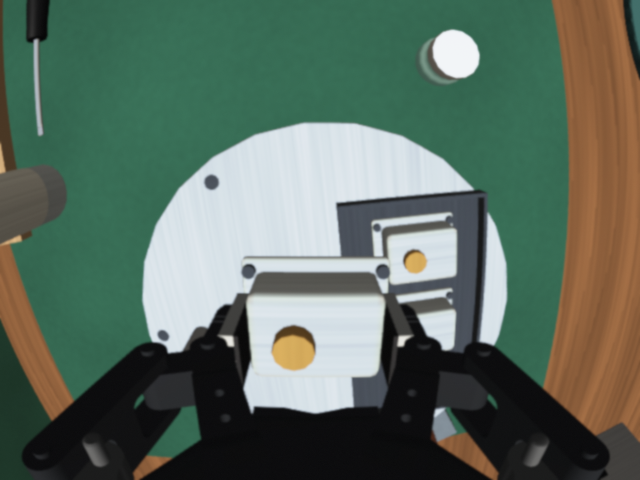

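The third bowl is firmly held, and the two washed bowls are at (420,255) and (430,310). Continuing.

Emit:
drive_tool([
  [-0.09,0.06,0,0,0,-0.02],
  [-0.18,0.12,0,0,0,-0.05],
  [-0.28,0.19,0,0,0,-0.08],
  [-0.39,0.26,0,0,0,-0.11],
  [-0.5,0.34,0,0,0,-0.14],
  [-0.61,0.41,0,0,0,-0.17],
  [-0.72,0.49,0,0,0,-0.2],
  [-0.82,0.55,0,0,0,-0.217],
  [-0.902,0.608,0,0,0,-0.217],
  [-0.902,0.608,0,0,0,-0.217],
])

```text
clock: 55.55
position: [0.4382, 0.3216, 0.1754]
tool_rot: [-0.0, -0.7, 0.714, 0.0]
contact_force: [0.2, 1.3, -1.7]
width: 0.594
```

```bash
python3 look.py w19; python3 - <<'E'
from h import *
from plant import robot
import pickle
s=robot.observe();chain(s,[(.4385,.321,.058,178.8)])
m=robot.camera_model("wrist")
im=robot.read_camera("scene");cv2.imwrite("pics/s19.png",im[:,:,::-1])
s=pickle.load(open("pics/w19.pkl","rb"))
im=cv2.imread("pics/w19.png")[:,:,::-1].copy()
for c,b in blobs(plugs(im),25,2500): print(np.round(c),plane(wray(m,s,*c),.088)[:2].round(4))
E
```

```text
t 55.55 p [0.4382 0.3216 0.1754] yaw(y) 178.8 tilt [-0.0001 -0.    ] F [ 0.18  1.28 -1.73] w 0.594 q [ 0.48  0.32 -0.12  1.13 -0.   -1.07]
  wp (0.4385, 0.321, 0.058, 178.8) row [-0.0, -0.0, 0.783] [-0.0, -0.0, -0.0]
[301.  50.] [0.4445 0.1965]
[302. 151.] [0.4453 0.2602]
[293. 351.] [0.4567 0.4031]
[371. 382.] [0.3971 0.435 ]
[139. 400.] [0.5983 0.4626]
[379. 404.] [0.3893 0.4589]
[491. 400.] [0.2849 0.4694]
[172. 441.] [0.579  0.5142]
[445. 427.] [0.325  0.4969]
```

View pics/w19.png

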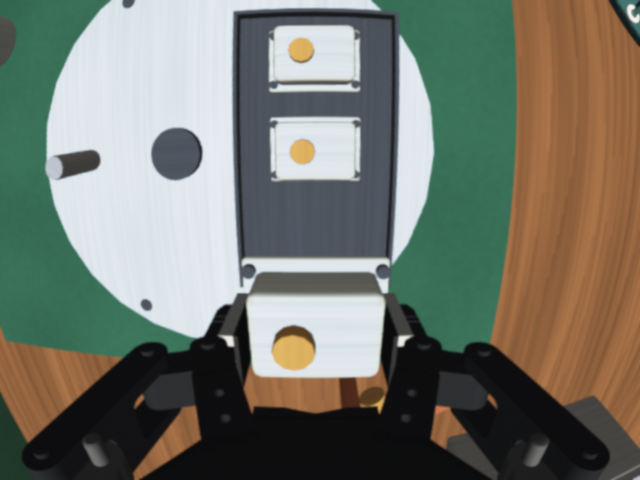

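View pics/s19.png

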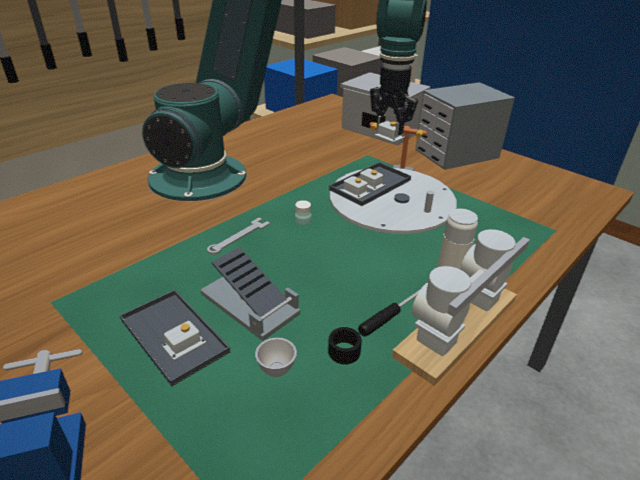

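Wash bowls sit at y = 0.197 and 0.260 and slot 3 is free. The scene view shows the plating bowl in place and the mat cleared. I'll lower the bowl.

Emit:
drive_tool([
  [0,0,0.1,0,0,0],
  [0,0,0.21,0,0,0],
  [0,0,0.32,0,0,0],
  [0,0,0.43,0,0,0],
  [0,0,0.54,0,0,0],
  [0,0,0.64,0,0,0],
  [0,0,0.72,0,0,0],
  [0,0,0.77,0,0,0],
  [0,0,0.79,0,0,0],
  [0,0,0.79,0,0,0],
])

```text
clock: 56.9
position: [0.4389, 0.3208, 0.0572]
tool_rot: [0.0, -0.699, 0.715, -0.0]
contact_force: [0.5, 0.2, -1.6]
width: 0.595
```

Emit:
drive_tool([
  [0,0,0,0,0,0],
  [0,0,0,0,0,0],
  [0,0,0,0,0,0],
  [0,0,0,0,0,0],
  [0,0,0,0,0,0],
  [0,0,0,0,0,0],
  [0,0,0,0,0,0],
  [0,0,0,0,0,0],
  [0,0,0,0,0,0],
  [0,0,0,0,0,0],
], gripper=0.76)

```text
clock: 58.15
position: [0.4386, 0.3207, 0.057]
tool_rot: [-0.0, -0.699, 0.715, 0.0]
contact_force: [-0.7, 0.3, 0.2]
width: 0.758
```

Emit:
drive_tool([
  [0,0,-0.08,0,0,0],
  [0,0,-0.2,0,0,0],
  [0,0,-0.35,0,0,0],
  [0,0,-0.5,0,0,0],
  [0,0,-0.65,0,0,0],
  [0,0,-0.8,0,0,0],
  [0,0,-0.95,0,0,0],
  [0.1,-0.1,-0.98,0,0,0],
  [0.2,-0.2,-0.98,0,0,0],
  [0.3,-0.3,-0.98,0,0,0],
])

```text
clock: 59.4
position: [0.4834, 0.2737, 0.204]
tool_rot: [-0.0, -0.699, 0.715, 0.0]
contact_force: [0.8, -0.1, -0.4]
width: 0.759
```

```bash
python3 look.py w20; python3 - <<'E'
from h import *
from plant import robot
import pickle
s=robot.observe()
m=robot.camera_model("wrist")
for n in("scene","top"):cv2.imwrite(f"pics/{n}20.png",robot.read_camera(n)[:,:,::-1])
s=pickle.load(open("pics/w20.pkl","rb"))
im=cv2.imread("pics/w20.png")[:,:,::-1].copy()
for c,b in blobs(plugs(im),25,2500): print(np.round(c),plane(wray(m,s,*c),.088)[:2].round(4))
E
```

```text
t 59.4 p [0.4834 0.2737 0.204 ] yaw(y) 178.8 tilt [-0.0002 -0.0001] F [ 0.79 -0.11 -0.43] w 0.759 q [ 0.37  0.32 -0.03  1.21 -0.   -1.18]
[369. 125.] [0.4448 0.1961]
[367. 214.] [0.4457 0.2599]
[364. 292.] [0.4474 0.3214]
[399. 385.] [0.4117 0.4164]
[159. 445.] [0.6602 0.5086]
[455. 412.] [0.35  0.459]
[461. 440.] [0.3339 0.5043]
```

View pics/w20.png

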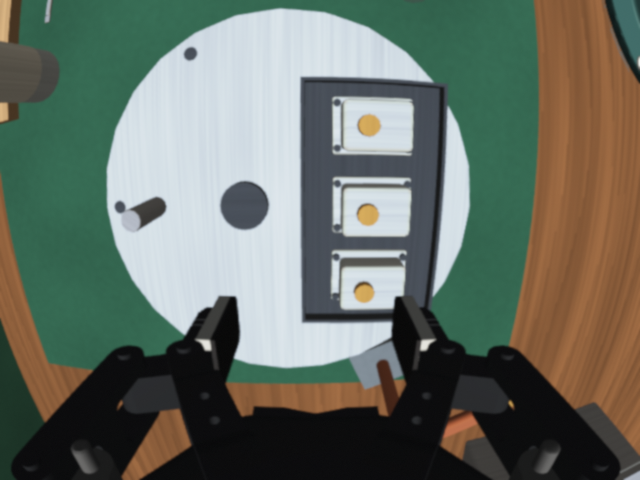

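View pics/top20.png

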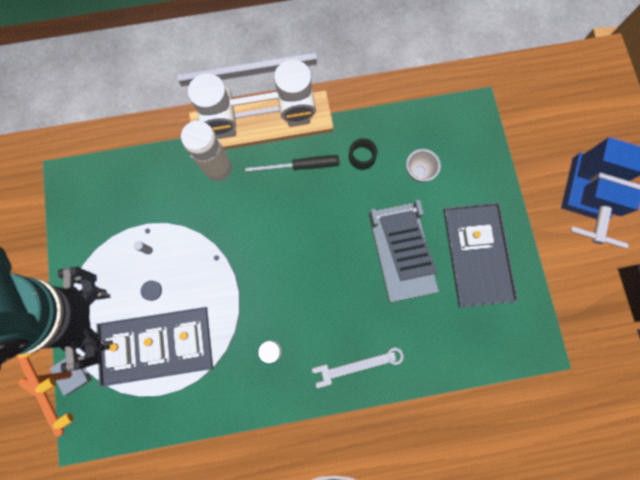

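All four bowls are sorted: three in the wash tray with plugs at y = 0.196, 0.260 and 0.321, and one in the plating tray at top-view (477,236). Bystanders haven't moved. Next I'll straddle the post.

```bash
python3 - <<'E'
from h import *
from plant import robot
import pickle
m=robot.camera_model("wrist");s=pickle.load(open("pics/w20.pkl","rb"))
print(plane(wray(m,s,131,221),.099)[:2], tri(wray(m,s,131,221),ray(robot.camera_model("top"),138.5,245.5)))
s=robot.observe();chain(s,[(.62,.257,.2,90)])
E
```

```text
[0.62106339 0.25682171] (array([0.62044176, 0.25613347, 0.09934861]), [np.float64(0.6661150716409299), np.float64(0.666115071641003)])
  wp (0.62, 0.257, 0.2, 90) row [0.023, -0.228, 0.006] [0.0, -0.0, 0.739]
  wp (0.62, 0.257, 0.2, 90) row [-0.065, -0.22, 0.006] [0.0, -0.0, 0.739]
  wp (0.62, 0.257, 0.2, 90) row [-0.144, -0.179, 0.006] [0.0, -0.001, 0.739]
  wp (0.62, 0.257, 0.2, 90) row [-0.201, -0.112, 0.006] [0.0, -0.0, 0.738]
```

Emit:
drive_tool([
  [0.01,-0.1,0,0,0,0.11],
  [0.02,-0.2,0,0,0,0.22],
  [0.03,-0.3,0,0,0,0.33],
  [0.04,-0.4,0,0,0,0.44],
  [0.05,-0.5,0,0,0,0.55],
  [0.06,-0.61,0,0,0,0.66],
  [0.07,-0.72,0,0,0,0.77],
  [0.08,-0.82,0,0,0,0.88],
  [0.09,-0.91,0,0,0,0.98],
  [0.09,-0.91,0,0,0,0.98],
], gripper=0.5)

```text
clock: 60.8
position: [0.619, 0.2584, 0.2033]
tool_rot: [-0.0, -0.495, 0.869, 0.0]
contact_force: [-0.1, -0.3, -0.2]
width: 0.502
```

Emit:
drive_tool([
  [0,0,0,0,0,0.11],
  [0,0,0,0,0,0.22],
  [0,0,0,0,0,0.33],
  [0,0,0,0,0,0.44],
  [0,0,0,0,0,0.55],
  [0,0,0,0,0,0.66],
  [0,0,0,0,0,0.77],
  [0,0,0,0,0,0.88],
  [0,0,0,0,0,0.99],
  [0,0,0,0,0,0.99],
])

```text
clock: 62.05
position: [0.6181, 0.2586, 0.204]
tool_rot: [-0.0, -0.257, 0.966, 0.0]
contact_force: [-0.1, -0.4, -0.0]
width: 0.499
```

Emit:
drive_tool([
  [0,0,0,0,0,0.11],
  [0,0,0,0,0,0.22],
  [0,0,0,0,0,0.33],
  [0,0,0,0,0,0.44],
  [0,0,0,0,0,0.55],
  [0,0,0,0,0,0.66],
  [0,0,0,0,0,0.77],
  [0,0,0,0,0,0.88],
  [0,0,0,0,0,0.99],
  [0,0,0,0,0,0.99],
])

```text
clock: 63.3
position: [0.6185, 0.2585, 0.204]
tool_rot: [-0.0, -0.001, 1.0, 0.0]
contact_force: [0.1, -0.4, -0.5]
width: 0.502
```

```bash
python3 look.py w21; python3 - <<'E'
from h import *
from plant import robot
s=robot.observe();chain(s,[(.6205,.2565,.062,90)])
E
```

```text
t 63.3 p [0.6185 0.2585 0.204 ] yaw(y) 90.1 tilt [-0.0002  0.    ] F [ 0.09 -0.45 -0.47] w 0.502 q [0.27 0.53 0.31 1.35 0.   0.27]
  wp (0.6205, 0.2565, 0.062, 90) row [-0.013, -0.013, 0.947] [0.0, -0.0, 0.004]
```

View pics/w21.png

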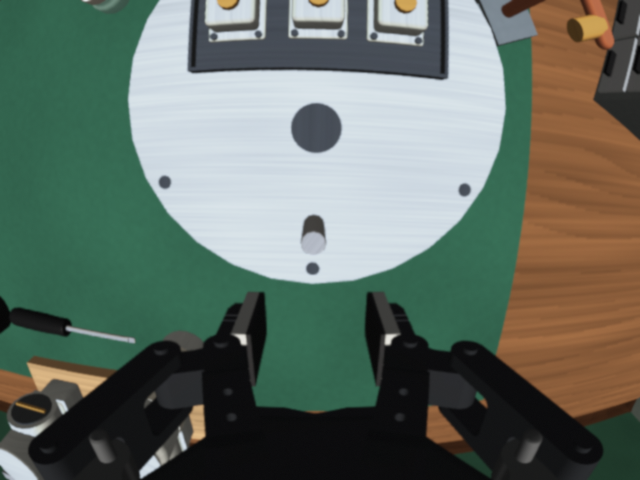

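The post top at (314,241) is on the fingers' centre line (x of about 315). I'll descend over it.

Emit:
drive_tool([
  [-0.013,-0.005,0.1,0,0,0],
  [-0.013,-0.013,0.2,0,0,0],
  [-0.013,-0.013,0.31,0,0,0],
  [-0.013,-0.013,0.42,0,0,0],
  [-0.013,-0.013,0.53,0,0,0],
  [-0.013,-0.013,0.64,0,0,0],
  [-0.013,-0.013,0.75,0,0,0],
  [-0.013,-0.013,0.86,0,0,0],
  [-0.013,-0.013,0.945,0,0,0],
  [-0.013,-0.013,0.945,0,0,0],
])

```text
clock: 64.6
position: [0.6201, 0.2561, 0.061]
tool_rot: [-0.001, 0.0, 1.0, -0.0]
contact_force: [0.7, 0.6, -0.5]
width: 0.499
```

Emit:
drive_tool([
  [0,0,0,0,0,0],
  [0,0,0,0,0,0],
  [0,0,0,0,0,0],
  [0,0,0,0,0,0],
  [0,0,0,0,0,0],
  [0,0,0,0,0,0],
  [0,0,0,0,0,0],
  [0,0,0,0,0,0],
  [0,0,0,0,0,0],
  [0,0,0,0,0,0],
], gripper=0.33, newtons=20)

```text
clock: 65.85
position: [0.6208, 0.2563, 0.0622]
tool_rot: [0.0, 0.0, 1.0, -0.0]
contact_force: [-0.5, 1.4, 0.6]
width: 0.333
```

```bash
python3 - <<'E'
from h import *
from plant import robot
s=robot.observe();st(s)
A=np.array([.511,.26]);r=.1095
chain(s,[(A[0]+r*np.cos(np.radians(a)),A[1]+r*np.sin(np.radians(a)),.062,90+a+1.5) for a in np.linspace(-1.5,-64.5,5)[1:]])
E
```

```text
t 65.85 p [0.6208 0.2563 0.0622] yaw(y) 90.0 tilt [ 0. -0.] F [-0.55  1.38  0.57] w 0.333 q [ 0.27  0.6   0.04  1.01 -0.    0.27]
  wp (np.float64(0.6155746839180619), np.float64(0.227528697540175), 0.062, np.float64(74.25)) row [0.035, -0.192, 0.002] [-0.0, 0.0, 0.524]
  wp (np.float64(0.6028344271900239), np.float64(0.20036202566585454), 0.062, np.float64(58.5)) row [0.032, -0.197, -0.0] [-0.0, 0.0, 0.525]
  wp (np.float64(0.5831983667534575), np.float64(0.177673541081052), 0.062, np.float64(42.75)) row [0.033, -0.198, -0.0] [-0.0, 0.0, 0.525]
  wp (np.float64(0.5581409651005084), np.float64(0.16116691136369027), 0.062, np.float64(27.0)) row [0.032, -0.197, -0.0] [-0.0, 0.0, 0.525]
```

Emit:
drive_tool([
  [0,-0.02,0,0,0,0.05],
  [0.001,-0.04,0,0,0,0.1],
  [0.003,-0.06,0,0,0,0.16],
  [0.005,-0.08,0,0,0,0.21],
  [0.008,-0.1,0,0,0,0.26],
  [0.012,-0.12,0,0,0,0.31],
  [0.016,-0.14,0,0,0,0.37],
  [0.021,-0.16,0,0,0,0.42],
  [0.027,-0.18,0,0,0,0.47],
  [0.033,-0.197,0,0,0,0.525],
])

```text
clock: 67.1
position: [0.6158, 0.2266, 0.0622]
tool_rot: [0.0, 0.138, 0.99, -0.0]
contact_force: [0.2, 1.4, -0.7]
width: 0.331
```

```bash
python3 look.py w22; python3 -c "
import cv2
from plant import robot
cv2.imwrite('pics/top22.png',robot.read_camera('top')[200:420,:320][:,:,::-1])"
```

```text
t 67.1 p [0.6158 0.2266 0.0622] yaw(y) 74.1 tilt [ 0.0001 -0.    ] F [ 0.2   1.39 -0.74] w 0.331 q [ 0.23  0.57 -0.01  0.99 -0.    0.51]
```

View pics/w22.png

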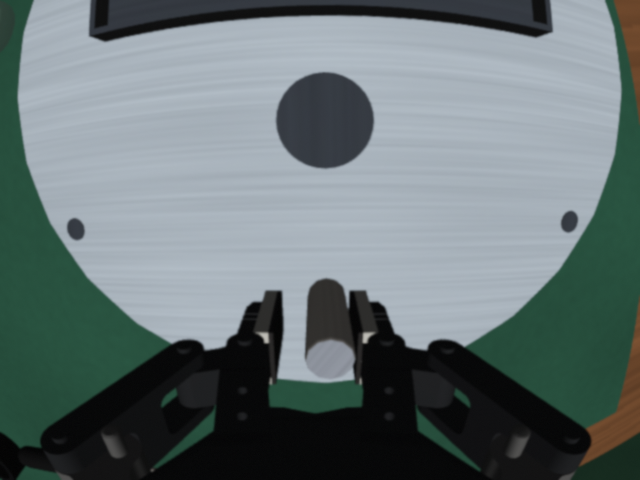

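View pics/top22.png

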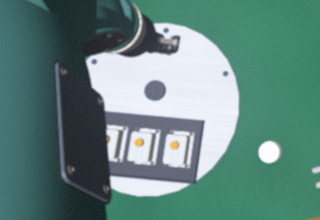

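The deck is turning clockwise, with the post at (328,350) held against the trailing finger. The bowls look steady, so I'll continue.

Emit:
drive_tool([
  [0,-0.02,0,0,0,0.05],
  [0.001,-0.04,0,0,0,0.1],
  [0.003,-0.06,0,0,0,0.16],
  [0.005,-0.08,0,0,0,0.21],
  [0.008,-0.1,0,0,0,0.26],
  [0.012,-0.12,0,0,0,0.31],
  [0.016,-0.14,0,0,0,0.37],
  [0.021,-0.16,0,0,0,0.42],
  [0.027,-0.18,0,0,0,0.47],
  [0.033,-0.197,0,0,0,0.525],
])

```text
clock: 68.45
position: [0.603, 0.1995, 0.0623]
tool_rot: [0.0, 0.273, 0.962, 0.0]
contact_force: [-0.0, 0.4, -0.3]
width: 0.332
```

Emit:
drive_tool([
  [0,-0.02,0,0,0,0.05],
  [0.001,-0.04,0,0,0,0.1],
  [0.003,-0.06,0,0,0,0.16],
  [0.005,-0.08,0,0,0,0.21],
  [0.008,-0.1,0,0,0,0.26],
  [0.012,-0.12,0,0,0,0.31],
  [0.016,-0.14,0,0,0,0.37],
  [0.021,-0.16,0,0,0,0.42],
  [0.027,-0.18,0,0,0,0.47],
  [0.033,-0.197,0,0,0,0.525],
])

```text
clock: 69.7
position: [0.5832, 0.177, 0.0622]
tool_rot: [0.0, 0.402, 0.916, -0.0]
contact_force: [0.7, 0.0, -0.1]
width: 0.329
```

```bash
python3 look.py w23;python3 - <<'E'
from h import *
from plant import robot
s=robot.observe()
A=np.array([.511,.26]);r=.1095
p=s["position"];print(np.degrees(np.arctan2(p[1]-A[1],p[0]-A[0])),np.hypot(p[1]-A[1],p[0]-A[0]))
chain(s,[(A[0]+r*np.cos(np.radians(a)),A[1]+r*np.sin(np.radians(a)),.062,90+a+1.5) for a in (-63,)])
E
```

```text
t 69.7 p [0.5832 0.177  0.0622] yaw(y) 42.6 tilt [ 0. -0.] F [ 0.73  0.01 -0.08] w 0.329 q [ 0.16  0.5  -0.15  0.92 -0.    0.99]
-49.13266914509306 0.11000984677998753
  wp (np.float64(0.5607119597214804), np.float64(0.16243478560137375), 0.062, 28.5) row [0.03, -0.174, 0.002] [-0.0, 0.0, 0.467]
```

View pics/w23.png

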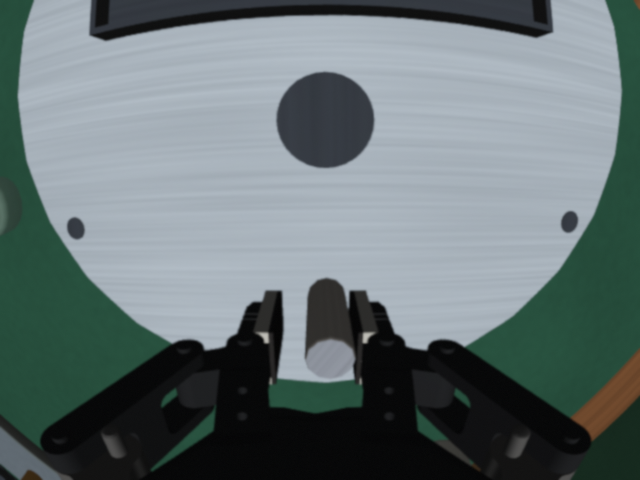

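Emit:
drive_tool([
  [0,-0.02,0,0,0,0.05],
  [0.001,-0.04,0,0,0,0.1],
  [0.003,-0.06,0,0,0,0.16],
  [0.005,-0.08,0,0,0,0.21],
  [0.008,-0.1,0,0,0,0.26],
  [0.012,-0.12,0,0,0,0.31],
  [0.016,-0.14,0,0,0,0.37],
  [0.021,-0.16,0,0,0,0.42],
  [0.028,-0.174,0,0,0,0.467],
  [0.028,-0.174,0,0,0,0.467],
])

```text
clock: 71.0
position: [0.561, 0.1623, 0.0622]
tool_rot: [-0.0, 0.51, 0.86, -0.0]
contact_force: [0.2, -0.1, -0.6]
width: 0.327
```

```bash
python3 look.py w24;python3 - <<'E'
from h import *
from plant import robot
import pickle
m=robot.camera_model("wrist")
for n,uv in(("w23",(328,354)),):
    s=pickle.load(open(f"pics/{n}.pkl","rb"));P=plane(wray(m,s,*uv),.099)[:2];print(P,np.degrees(np.arctan2(P[1]-.26,P[0]-.511)))
E
```

```text
t 71.0 p [0.561  0.1623 0.0622] yaw(y) 28.7 tilt [-0.0004 -0.0002] F [ 0.23 -0.13 -0.57] w 0.327 q [ 0.14  0.46 -0.22  0.89 -0.    1.21]
[0.58519902 0.18117329] -46.73216827492178
```

View pics/w24.png

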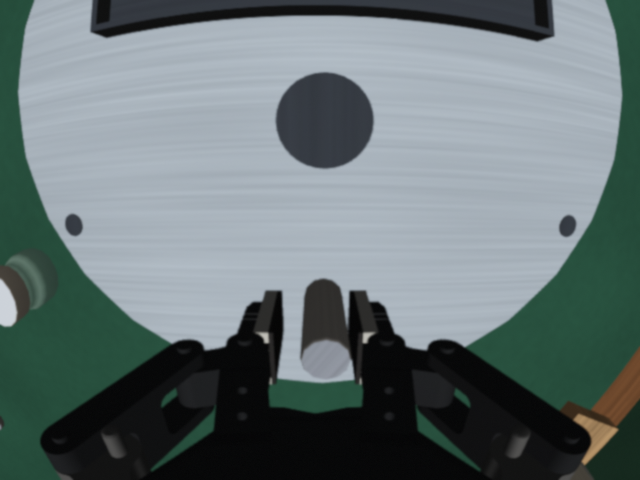

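The post has moved off the trailing finger (now at x of about 325), so the deck has pulled itself into the detent. I'll open, lift straight up and check.

Emit:
drive_tool([
  [0,0,0,0,0,0],
  [0,0,0,0,0,0],
  [0,0,0,0,0,0],
  [0,0,-0.1,0,0,0],
  [0,0,-0.25,0,0,0],
  [0,0,-0.4,0,0,0],
  [0,0,-0.55,0,0,0],
  [0,0,-0.7,0,0,0],
  [0,0,-0.85,0,0,0],
  [0,0,-0.97,0,0,0],
], gripper=0.5)

```text
clock: 72.3
position: [0.5614, 0.1625, 0.2098]
tool_rot: [0.001, 0.51, 0.86, 0.0]
contact_force: [0.2, 0.4, -0.5]
width: 0.499
```

```bash
python3 look.py w25;python3 - <<'E'
from h import *
from plant import robot
s=robot.observe()
chain(s,[(.504,-.242,.17,0)])
for n in("top","scene"):cv2.imwrite(f"pics/{n}25.png",robot.read_camera(n)[:,:,::-1])
E
```

```text
t 72.3 p [0.5614 0.1625 0.2098] yaw(y) 28.7 tilt [0.0015 0.0002] F [ 0.22  0.38 -0.53] w 0.499 q [0.14 0.37 0.06 1.25 0.   1.21]
  wp (0.504, -0.242, 0.17, 0) row [-0.727, -0.545, 0.092] [0.003, 0.0, 0.319]
  wp (0.504, -0.242, 0.17, 0) row [-0.807, -0.417, 0.093] [0.002, 0.0, 0.319]
  wp (0.504, -0.242, 0.17, 0) row [-0.865, -0.277, 0.092] [0.003, 0.001, 0.319]
```

View pics/w25.png

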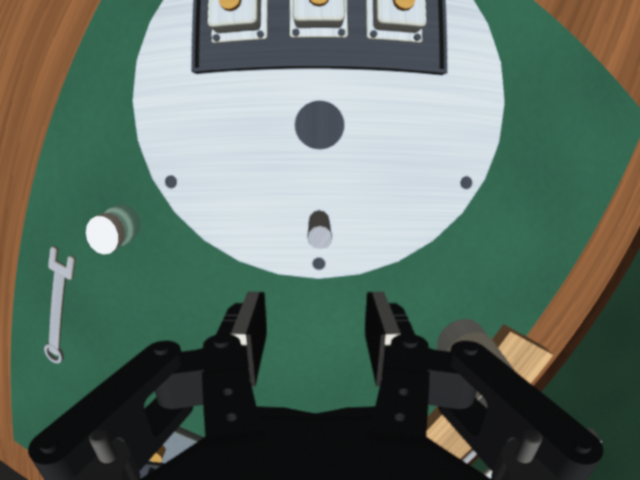

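View pics/top25.png

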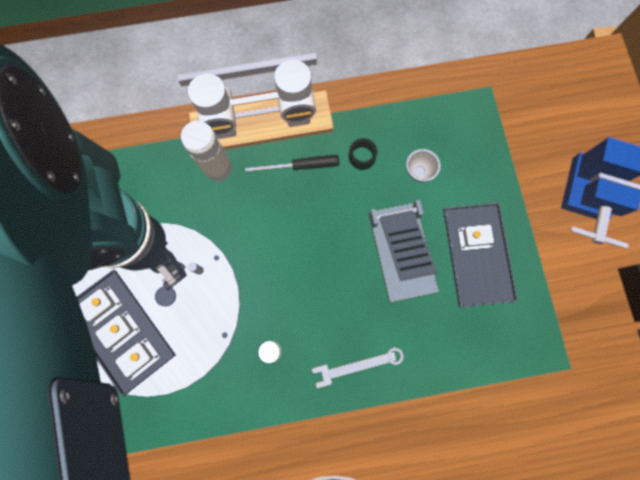

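Both views show the deck one click on, with the bowls still in place. I'll measure the turn angle from the post, dots and hub.

```bash
python3 - <<'E'
from h import *
from plant import robot
import pickle
m=robot.camera_model("wrist")
A={}
for n,a in(("w21",((314,241,.099),(165,182,.044),(464.5,190,.044),(312.5,268.5,.044))),("w25",((319.5,237,.099),(170.5,181.5,.044),(466,182.5,.044),(318.5,263.5,.044)))):
    s=pickle.load(open(f"pics/{n}.pkl","rb"));A[n]=[plane(wray(m,s,u,v),z)[:2] for u,v,z in a]
    print(n,np.round(A[n],4).tolist())
for c in((.511,.26),):
  for i in range(4):
    f=lambda P:np.degrees(np.arctan2(P[1]-c[1],P[0]-c[0]))
    print(i,f(A["w21"][i])-f(A["w25"][i]))
a=A["w21"];b=A["w25"]
for i,j in((1,2),):
    f=lambda P:np.degrees(np.arctan2(*(P[j]-P[i])[::-1]));print("dots line",f(a)-f(b))
E
```

```text
w21 [[0.6202, 0.2576], [0.5838, 0.1285], [0.5909, 0.3881], [0.6623, 0.2561]]
w25 [[0.5645, 0.1635], [0.4338, 0.1317], [0.6625, 0.2556], [0.584, 0.1276]]
0 59.73165229067638
1 59.98684535540222
2 59.71407398853667
3 59.63684152433907
dots line 59.98409605025877
```

The deck has turned 59.8°, so it's in the rinse detent. Next is the pedal, with the fingers shut.

Emit:
drive_tool([
  [-0.05,-0.04,-0.01,0,0,0.03],
  [-0.12,-0.09,-0.01,0,0,0.07],
  [-0.2,-0.15,-0.01,0,0,0.1],
  [-0.29,-0.22,-0.01,0,0,0.14],
  [-0.38,-0.28,-0.01,0,0,0.18],
  [-0.47,-0.35,-0.01,0,0,0.22],
  [-0.56,-0.42,-0.01,0,0,0.26],
  [-0.64,-0.48,-0.01,0,0,0.3],
  [-0.727,-0.545,-0.01,0,0,0.32],
  [-0.727,-0.545,-0.01,0,0,0.32],
], gripper=0, newtons=20)

```text
clock: 73.7
position: [0.5419, 0.0265, 0.2093]
tool_rot: [0.0, 0.581, 0.814, -0.0]
contact_force: [-0.7, 0.8, 0.8]
width: 0.001
```

Emit:
drive_tool([
  [-0.08,-0.04,0,0,0,0.03],
  [-0.16,-0.08,0.01,0,0,0.07],
  [-0.24,-0.12,0.02,0,0,0.1],
  [-0.33,-0.17,0.03,0,0,0.14],
  [-0.42,-0.22,0.04,0,0,0.18],
  [-0.52,-0.27,0.05,0,0,0.22],
  [-0.62,-0.32,0.06,0,0,0.26],
  [-0.72,-0.37,0.07,0,0,0.3],
  [-0.807,-0.417,0.08,0,0,0.32],
  [-0.807,-0.417,0.08,0,0,0.32],
])

```text
clock: 74.95
position: [0.5223, -0.1082, 0.1971]
tool_rot: [-0.0, 0.647, 0.763, -0.0]
contact_force: [-0.4, 1.2, 0.1]
width: -0.001
```

```bash
python3 look.py w26;python3 - <<'E'
from h import *
from plant import robot
s=robot.observe()
chain(s,[(.503,-.242,.15,0)])
E
```

```text
t 74.95 p [ 0.5223 -0.1082  0.1971] yaw(y) 9.4 tilt [-0.0002  0.0001] F [-0.35  1.2   0.08] w -0.001 q [-0.36  0.29 -0.1   1.18  0.    1.05]
  wp (0.503, -0.242, 0.15, 0) row [-0.863, -0.275, 0.314] [-0.0, -0.0, 0.315]
```

View pics/w26.png

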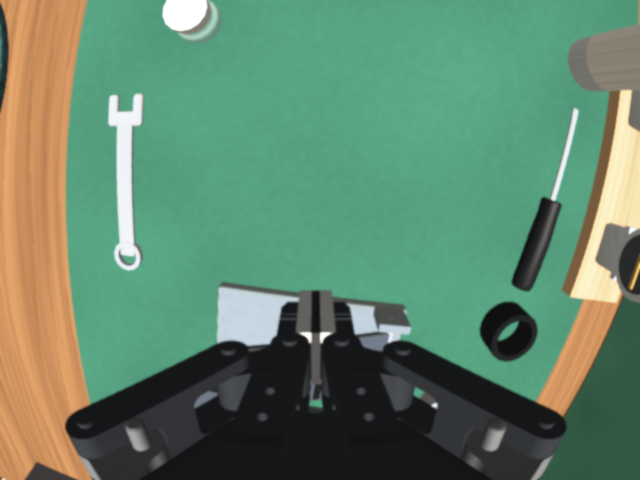

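The fingers are shut, and the pedal is under and beyond them at (310,340). I'll go above the tread.

Emit:
drive_tool([
  [-0.09,-0.03,0.03,0,0,0.03],
  [-0.18,-0.06,0.06,0,0,0.07],
  [-0.28,-0.09,0.1,0,0,0.1],
  [-0.38,-0.12,0.14,0,0,0.14],
  [-0.48,-0.15,0.17,0,0,0.18],
  [-0.58,-0.18,0.21,0,0,0.22],
  [-0.68,-0.22,0.25,0,0,0.26],
  [-0.78,-0.25,0.28,0,0,0.3],
  [-0.863,-0.275,0.314,0,0,0.315],
  [-0.863,-0.275,0.314,0,0,0.315],
])

```text
clock: 76.25
position: [0.5029, -0.2425, 0.1497]
tool_rot: [-0.0, 0.707, 0.707, -0.0]
contact_force: [-0.3, 0.2, 0.2]
width: 0.004
```

Emit:
drive_tool([
  [0,0,0.1,0,0,0],
  [0,0,0.2,0,0,0],
  [0,0,0.3,0,0,0],
  [0,0,0.38,0,0,0],
  [0,0,0.4,0,0,0],
  [0,0,0.4,0,0,0],
  [0,0,0.4,0,0,0],
  [0,0,0.4,0,0,0],
  [0,0,0.4,0,0,0],
  [0,0,0.4,0,0,0],
])

```text
clock: 77.5
position: [0.5032, -0.2418, 0.0902]
tool_rot: [0.0, 0.707, 0.707, -0.0]
contact_force: [0.1, 0.1, 0.0]
width: 0.0
```

```bash
python3 look.py w27;python3 - <<'E'
from h import *
from plant import robot
cv2.imwrite("pics/top27.png",cv2.resize(robot.read_camera("top")[160:340,330:560],None,fx=3,fy=3)[:,:,::-1]);cv2.imwrite("pics/scene27.png",cv2.resize(robot.read_camera("scene")[150:400,100:400],None,fx=2.2,fy=2.2)[:,:,::-1])
E
```

```text
t 77.5 p [ 0.5032 -0.2418  0.0902] yaw(y) 0.0 tilt [ 0.0001 -0.0001] F [0.11 0.05 0.  ] w 0.0 q [-0.59  0.4  -0.24  0.93 -0.    0.98]
```

View pics/scene27.png

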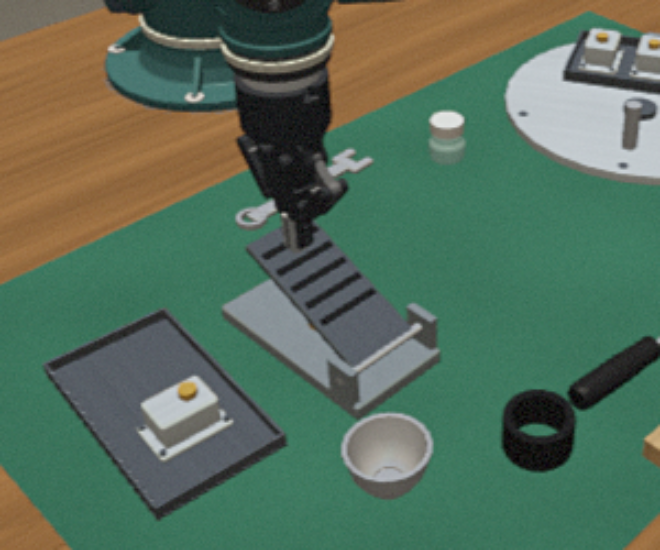

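View pics/w27.png

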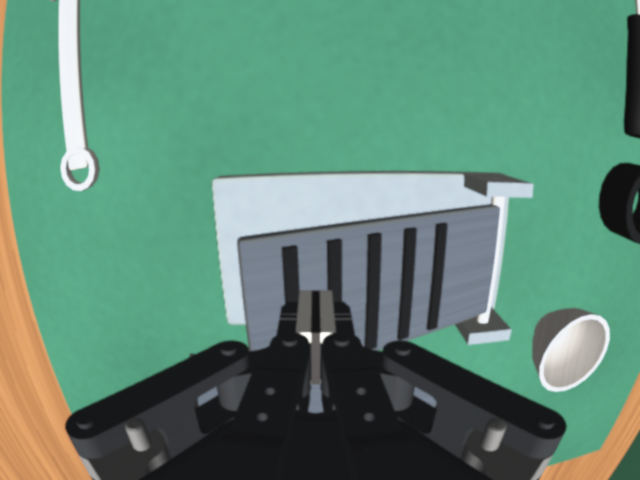

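The fingertips are mid-width on the plate near the tread point. I'll press in stages and watch the force.

Emit:
drive_tool([
  [0,0,0.04,0,0,0],
  [0,0,0.08,0,0,0],
  [0,0,0.12,0,0,0],
  [0,0,0.16,0,0,0],
  [0,0,0.2,0,0,0],
  [0,0,0.23,0,0,0],
  [0,0,0.25,0,0,0],
  [0,0,0.27,0,0,0],
  [0,0,0.28,0,0,0],
  [0,0,0.28,0,0,0],
])

```text
clock: 78.9
position: [0.5026, -0.2417, 0.0478]
tool_rot: [-0.0, 0.707, 0.707, -0.0]
contact_force: [-5.4, -0.1, 8.3]
width: 0.002
```

```bash
python3 wgt.py;python3 - <<'E'
from h import *
from plant import robot
cv2.imwrite("pics/scene28.png",cv2.resize(robot.read_camera("scene")[150:400,100:400],None,fx=2.2,fy=2.2)[:,:,::-1])
E
```

```text
mean F [-4.79 -0.34  8.08] sd [0.56 0.43 0.54]
t 79.3 p [ 0.5026 -0.2417  0.0479] yaw(y) 0.0 tilt [-0.001  -0.0001] F [-4.17 -0.46  8.15] w 0.001 q [-0.59  0.44 -0.31  0.83 -0.    0.98]
```

View pics/scene28.png

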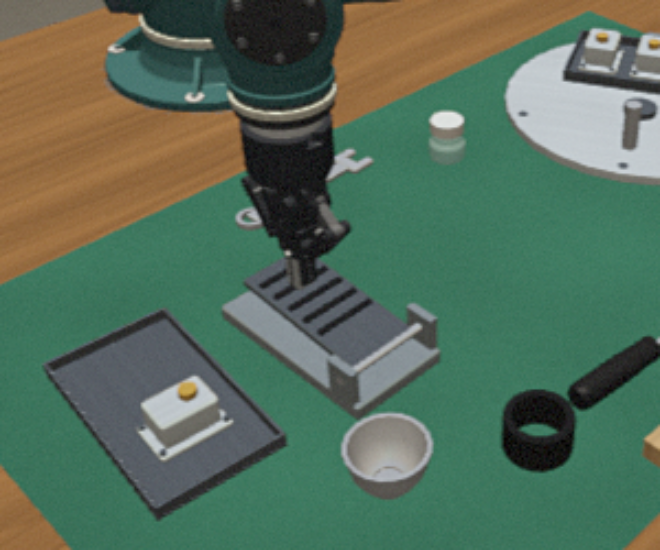

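Emit:
drive_tool([
  [0,0,0.005,0,0,0],
  [0,0,0.01,0,0,0],
  [0,0,0.015,0,0,0],
  [0,0,0.02,0,0,0],
  [0,0,0.025,0,0,0],
  [0,0,0.03,0,0,0],
  [0,0,0.03,0,0,0],
  [0,0,0.03,0,0,0],
  [0,0,0.03,0,0,0],
  [0,0,0.03,0,0,0],
])

```text
clock: 80.6
position: [0.5023, -0.2417, 0.0434]
tool_rot: [-0.0, 0.707, 0.707, -0.001]
contact_force: [-7.1, 1.0, 9.6]
width: -0.006
```

```bash
python3 - <<'E'
from h import *
from plant import robot
st(robot.observe())
E
```

```text
t 80.6 p [ 0.5023 -0.2417  0.0434] yaw(y) 0.0 tilt [-0.0015 -0.0002] F [-7.13  0.95  9.56] w -0.006 q [-0.59  0.44 -0.32  0.81 -0.    0.98]
```

Emit:
drive_tool([
  [0,0,0.005,0,0,0],
  [0,0,0.01,0,0,0],
  [0,0,0.015,0,0,0],
  [0,0,0.02,0,0,0],
  [0,0,0.025,0,0,0],
  [0,0,0.025,0,0,0],
  [0,0,0.025,0,0,0],
  [0,0,0.025,0,0,0],
  [0,0,0.025,0,0,0],
  [0,0,0.025,0,0,0],
])

```text
clock: 81.85
position: [0.5024, -0.2418, 0.0419]
tool_rot: [0.0, 0.707, 0.707, -0.001]
contact_force: [-17.2, 5.7, 47.3]
width: 0.002
```

```bash
python3 - <<'E'
from h import *
from plant import robot
st(robot.observe())
cv2.imwrite("pics/scene29.png",cv2.resize(robot.read_camera("scene")[150:400,100:400],None,fx=2.2,fy=2.2)[:,:,::-1])
E
```

```text
t 81.85 p [ 0.5024 -0.2418  0.0419] yaw(y) 0.0 tilt [-0.0001 -0.0015] F [-17.18   5.7   47.34] w 0.002 q [-0.59  0.44 -0.32  0.81 -0.    0.98]
```

View pics/scene29.png

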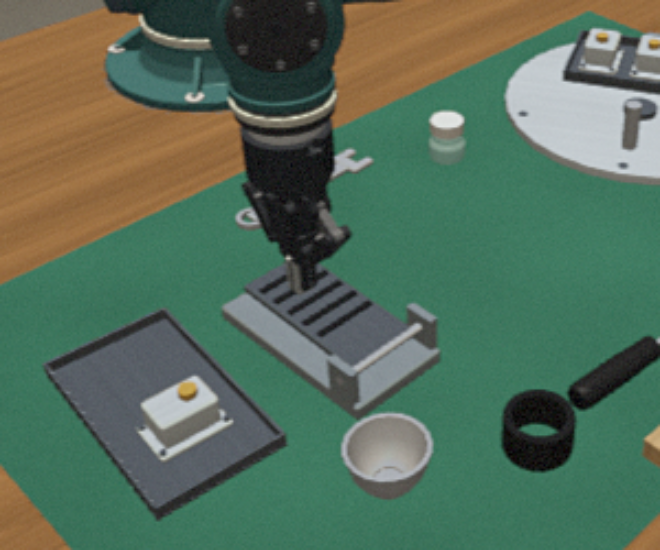

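The stop is reached: the force jumps to 47 N through the fingertips. I'll ease off about 1.5 mm and hold.

Emit:
drive_tool([
  [0,0,-0.01,0,0,0],
  [0,0,-0.01,0,0,0],
  [0,0,-0.01,0,0,0],
  [0,0,-0.01,0,0,0],
  [0,0,-0.01,0,0,0],
  [0,0,-0.01,0,0,0],
  [0,0,-0.01,0,0,0],
  [0,0,-0.01,0,0,0],
  [0,0,-0.01,0,0,0],
  [0,0,-0.01,0,0,0],
])

```text
clock: 83.15
position: [0.5024, -0.2418, 0.0425]
tool_rot: [0.0, 0.707, 0.707, -0.001]
contact_force: [-12.0, 2.4, 31.5]
width: 0.002
```

Emit:
drive_tool([
  [0,0,0,0,0,0],
  [0,0,0,0,0,0],
  [0,0,0,0,0,0],
  [0,0,0,0,0,0],
  [0,0,0,0,0,0],
  [0,0,0,0,0,0],
  [0,0,0,0,0,0],
  [0,0,0,0,0,0],
  [0,0,0,0,0,0],
  [0,0,0,0,0,0],
])

```text
clock: 84.4
position: [0.5024, -0.2418, 0.0425]
tool_rot: [0.0, 0.707, 0.707, -0.001]
contact_force: [-12.0, 4.0, 32.4]
width: 0.002
```

Emit:
drive_tool([
  [0,0,-0.05,0,0,0],
  [0,0,-0.1,0,0,0],
  [0,0,-0.16,0,0,0],
  [0,0,-0.22,0,0,0],
  [0,0,-0.28,0,0,0],
  [0,0,-0.36,0,0,0],
  [0,0,-0.48,0,0,0],
  [0,0,-0.6,0,0,0],
  [0,0,-0.75,0,0,0],
  [0,0,-0.9,0,0,0],
])

```text
clock: 85.65
position: [0.5024, -0.2415, 0.1772]
tool_rot: [-0.001, 0.707, 0.707, -0.0]
contact_force: [0.0, -0.2, -0.1]
width: 0.001
```

Emit:
drive_tool([
  [0.1,0,-0.1,0,0,0],
  [0.2,0,-0.1,0,0,0],
  [0.3,0,-0.1,0,0,0],
  [0.4,0,-0.1,0,0,0],
  [0.5,0,-0.1,0,0,0],
  [0.6,0,-0.1,0,0,0],
  [0.7,0,-0.1,0,0,0],
  [0.7,0,-0.1,0,0,0],
  [0.7,0,-0.1,0,0,0],
  [0.7,0,-0.1,0,0,0],
])

```text
clock: 86.9
position: [0.5031, -0.1372, 0.1913]
tool_rot: [0.0, 0.707, 0.707, -0.0]
contact_force: [-0.1, -1.1, -0.3]
width: -0.002
```

```bash
python3 - <<'E'
from h import *
from plant import robot
st(robot.observe())
cv2.imwrite("pics/scene30.png",robot.read_camera("scene")[:,:,::-1]);cv2.imwrite("pics/top30.png",robot.read_camera("top")[:,:,::-1])
E
```

```text
t 86.9 p [ 0.5031 -0.1372  0.1913] yaw(y) 0.0 tilt [-0.     -0.0001] F [-0.12 -1.1  -0.28] w -0.002 q [-0.42  0.27 -0.14  1.15 -0.    1.15]
```

View pics/scene30.png

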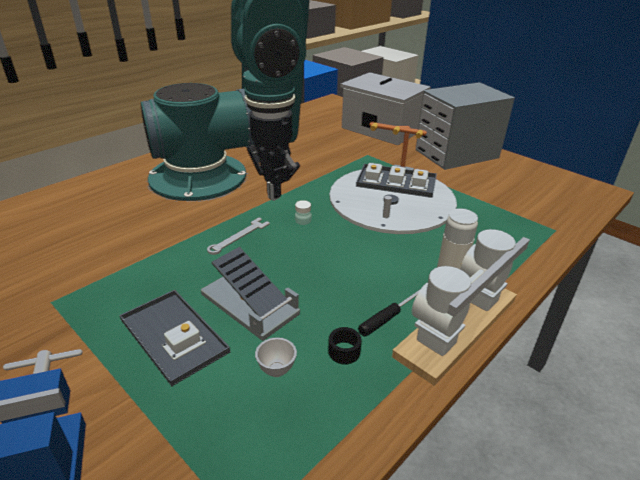

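View pics/top30.png

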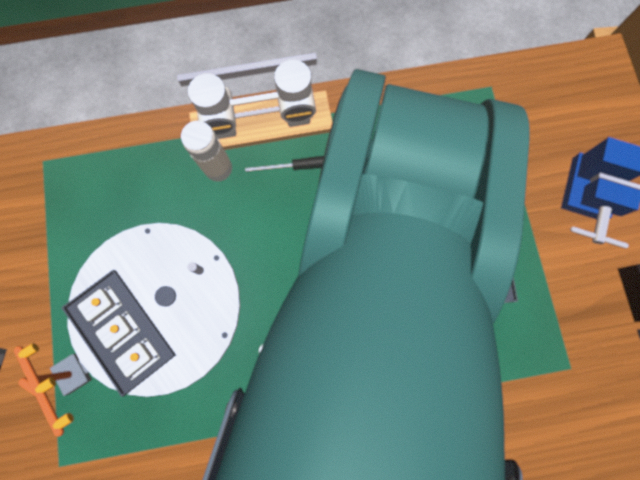

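The pedal is back up, with its free end at scene (230,255) as at the start. Three bowls stand in the wash tray at the spray bar and one in the plating tray, and the robot touches nothing. I'll hand the job in.

```bash
python3 -c "
from plant import robot
print(robot.finish_job())"
```

```text
the job is handed in; nothing more can be done
None
```

The job is finished and handed in after about 87 s of robot time; no verdict was reported.

- **Sorting:** Only four bowls were present. Three felt like aluminium (about 1.6, 2.0 and 2.1 N) and stand side by side in the wash tray. One felt like zinc (about 4.4 N) and is in the plating tray.
- **Turntable:** I turned it one click clockwise by the post. The wrist views before and after gave about 59.8° (the detent is at 60°), and the post visibly moved off the pushing finger as the deck clicked in.
- **Pedal:** I pressed it to its stop and held it for over two seconds, then let it come up.
- **Last checks:** The final scene and top pictures show the bowls in their trays and the deck at the spray bar. In the scene view the pedal is up and the bystanders are where they started. The arm hid the plating tray and some bystanders in the last top picture, so those were checked in the scene view only.

**One thing to note:** the force through the fingertips briefly reached 47 N when the pedal met its stop. I backed off to about 32 N for the rest of the hold. The 40 N limit is worded for the arm and the gripper's body, and this load was on the fingertips.

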